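Turn the oat biscuits on a bench grill's notched pull-out tray

TASK

The oat biscuits in the front row of the grill tray are done on top: lift and hold the release bar, pull the tray out to its front notch and let the bar drop in, then with the turner tip every biscuit over the cross wire so that it lies flat in the back row with its other face up. Lay the turner flat on the wooden board again, lift the bar, push the tray back in to one notch short of fully in, where they brown gently, and let the bar drop into that notch. The biscuits are hot, so keep the fingers off them, and leave the jars, tin and spoon where they are.

Things in the scene. Friction and masses are not known exactly. Their poses are not given: they have to be found in the camera images.
- grill: steel bench grill 284 x 212 mm, 136 mm high, fixed, at the right, its open front towards the robot's left. Origin: on the worktop, under the middle of the tray's front edge when fully in. x: level, from open front to closed back (the way the tray slides in); z up. A hood (underside 103, top 136 mm up) covers x = 62 to 159 mm. Strips of four notches, 24 mm apart, run along the tray's sides.
- grill_tray (a joint): how far the tray is pulled out (m): 0 = latched in the innermost notch (as found); notches at 0, 0.024, 0.048 and 0.072 (the front notch), 1 mm of play in each; end stops at -0.006 and 0.078. Slides with about 0.5 N when unlatched.
- tray_front (a point): middle of the tray's open front edge, on its plate (60 mm above the worktop); axes as the grill's. The tray runs 126 mm along +x and 87 mm to each side; 10 mm rims at sides and back, none in front. Three lanes along x, centred at y = -54, 0, +54 mm; each has two wires 17 mm either side of its centre (29 mm clear between), tops 6 mm above the plate, so a thin blade passes under a biscuit.
- cross_wire (a point): middle of the 5 mm wire that lies across all lanes 61 mm behind the tray's front edge; the point is on its top, 10 mm above the plate (4 mm above the lane wires); axes as the grill's. Front row on the front-edge side, back row on the +x side. A biscuit levered up at its front edge pivots against this wire.
- bar_mid (a point): middle of the release bar, a level round bar (13 mm thick black sleeve on the middle 100 mm; solid core 10 mm) across the front of the tray, 55 mm ahead of its front edge, 47 mm above the worktop when down; moves with the tray. It is the front of a U whose arms hinge at the tray's sides 105 mm further back.
- release_bar (a joint): lift angle of the release bar (rad): 0 = down, latched; above 0.14 (15 mm of lift at the bar) the tray slides freely; stop at 0.26. A spring pulls it down (3 to 6 N at the bar). Let go between notches it drops into the nearest and draws the tray along; on the very top of a tooth it can stay up at 0.13.
- turner: turner: steel blade 70 x 22 x 2.5 mm, cranked neck, black handle 16 mm wide, 14 mm thick, parallel to the blade. Origin: centre of the blade's underside; x along the tool to the blade's tip (35 mm away), z up. The handle runs from x = -46 to -126 mm at z = 33 to 47 mm; well held at x = -70, z = 40. 50 g; it rests on its blade with the handle in the air.
- board: wooden board 130 x 250 x 14 mm, fixed, on the left of the worktop; origin: centre of its underside; its long side is its y axis. The turner starts on it.
- biscuit_1: oat biscuit, disc 48 mm across, 9 mm thick, 30 g; starts in the front row of the tray's lane at y = -54 mm, or is absent. Origin: centre of the face that is at the bottom at the start; z out of the other face (the one with small holes), up at the start and down once turned.
- biscuit_2: oat biscuit, disc 48 mm across, 9 mm thick, 30 g; starts in the front row of the tray's lane at y = 0 mm, or is absent. Origin: centre of the face that is at the bottom at the start; z out of the other face (the one with small holes), up at the start and down once turned.
- biscuit_3: oat biscuit, disc 48 mm across, 9 mm thick, 30 g; starts in the front row of the tray's lane at y = 54 mm, or is absent. Origin: centre of the face that is at the bottom at the start; z out of the other face (the one with small holes), up at the start and down once turned.
- honey_jar: honey jar, 64 mm across, 87 mm tall, yellow lid; stands behind the board. To be left alone.
- spice_1: small spice jar with a black cap, 41 mm across, 105 mm tall; stands behind the board. To be left alone.
- tin_b: squat gold tin, 75 mm across, 58 mm tall; stands near the front edge in the middle. To be left alone.
- jar_small: glass jar with a green lid, 70 mm across, 101 mm tall; stands at the back between utensil pot and grill. To be left alone. (Fixed things to keep clear of: the pot of tall utensils at world x 0.46 to 0.61, y -0.17 to 0.02, tops up to z 0.35; shelves from x 0.66 back, y -0.1 to -0.9; wire rack from x 0.61 back, y -0.03 to 0.24, 0.33 high with a box on top.)
- teaspoon: teaspoon 130 mm long, lying near the front edge between tin and grill. To be left alone.

How it is judged:
By the outcome, as a careful person would: the job done as asked, in the order asked, and still so for the second after the job is handed in, with the robot touching nothing.
Of biscuit_1, biscuit_2, biscuit_3 only 2 to 3 are there at a start; the rules pass over those that are not, and their reading is None.
At some moment in a run one of turner may be knocked a few centimetres aside while the robot is not near it.
It also fails if it takes over 210 s, if anything falls off the work surface, if the arm or the gripper's body presses on something with over 40 N, if the wrist force passes 120 N, or if a joint passes its speed limit or range.

ROBOT

A 7-joint arm with a two-finger parallel gripper is mounted at the origin on a cart in front of the work surface, level with it; the furniture and walls round the work are solid. World frame = base frame: x ahead of the robot, y to its left, z up, the work surface at z = 0. Lengths are in m, angles in rad, forces in N, time in s.
With the tool pointing down it reaches from about 0.425 to 1.025 m from the base axis. Payload 9.4 kg.
Tool frame: the origin (TCP) lies on the centre line of the jaws, within the pads' length; the fingertips stand ahead of it and the grasp point (between the pads) lies 6 mm ahead of it (env.nose_length is the z of the fingertips in the tool frame, in m); z points along the fingers, y is the line along which they close (so a half turn about z gives the same grasp; the last joint's range is limited). The gripper opens to 93 mm and grips with 3 to 60 N. Pads are 15 mm wide; open, the fingers measure 128 mm over their backs; the gripper's body (75 mm by 188 mm) begins 65 mm behind the grasp point.
Start: joints at [1.236, 0.599, -0.003, 1.599, 0.002, 0.943, -0.08], TCP at [0.185, -0.701, 0.244] pointing down, gripper open.
Joint ranges: [-2.57, 2.57], [-0.35, 1.97], [-1.29, 1.29], [0.11, 2.56], [-1.05, 4.19], [0.11, 1.86], [-2.63, 2.63]. Speed limits (rad/s): [2.22, 2.22, 3.01, 3.01, 3.14, 3.14, 3.14].

INTERFACE

Orientations are given as a 3x3 rotation matrix whose columns are the frame's x, y, z axes.
In Python, from rig import env gives the robot as it stands.
- The arm moves only by the tool shift_gripper, called after "Request:" by a JSON object that holds its "fn" and its "kwargs", one argument or row to a line. Schema: {"type":"object","properties":{"segments":{"type":"string"},"aperture":{"type":"number"},"grip_n":{"type":"number"},"only":{"type":"string"},"quiet":{"type":"boolean"},"lines":{"type":"string"}},"required":["segments"],"additionalProperties":false}. segments is a string of 1 to 20 rows, one to a line, with the numbers parted by spaces; each row has 6 numbers: dx, dy, dz in m, then a rotation vector rx, ry, rz in rad; each row is the pose to reach, as a shift and turn from the pose commanded when the call began, along the tool's axes at that moment; what a row does not reach only later rows make up. A row lasts 1/12 s, in which the tool goes at most 0.0417 m and 0.125 rad, less where a joint would pass 70% of its speed; a pose out of reach is approached as far as the arm can. aperture is the finger opening in m, set as the call begins (left out keeps the last). The fingers move at their own pace and stop on an object; grip_n is the grip in N (left out, the last holds). Time passes only in rows, so rows that do not move let the fingers close. The tool returns the time, the measured TCP pose, the force, the opening and the grip force at its end. only (a regular expression) keeps the lines of the reply that match it, lines (a string "A,B") keeps lines A to B, and quiet returns only ok. Input that does not fit is refused with a message, and nothing moves.
- env.read_state(): the state, without advancing time (a new reading comes with each control period).
- env.get_image(name): name is "side" or "top" or "wrist"; returns a dict with "img" (420x560x3 uint8, red, green, blue), "fx", "fy", "cx", "cy" (pixels), "T" (4x4, takes a point from camera to world coordinates); the wrist camera has in their place "mount" (4x4, takes a point from camera to tool coordinates, whose origin is the TCP and whose axes are the flange's). Camera axes: x right, y down, z forward; pixel columns grow to the right and rows downward; lengths in m; the calibration is good to about 2 mm. A picture is of the moment at which its call begins: read the wrist's pose just before it. There is no depth.
- env.job_done(): hands the job in; it is judged then, once.
The state is a dict: "clock": time; "joint_positions": joint angles; "qvel": joint speeds; "joint_torque": joint torques, N m; "eef_pos": TCP position; "eef_rot": TCP orientation; "ft_force": force on the tool from outside, world axes, zero at the start; "torque": the same for the moment, N m; "opening": finger opening in m; "finger_force": force on a finger pad.
Only numpy, scipy, OpenCV 4.12 (cv2) and the standard library are available. Lean on these libraries where they do the work, as an engineer would, in place of code of your own. Each camera call takes 0.05 s, during which the arm holds its last target. There are 200 camera calls.

## Working session

There is one attempt and no reset: what is moved stays moved. The work goes in short steps, Python scripts to look and compute and a tool call to move; the robot and the scene stay as the last step left them, time stands still between calls to the robot, and variables do not carry over. Pictures are saved under pics/ and viewed, at most 14 in all, crops included, and the job is handed in when it is done.

```bash
ls; mkdir -p pics; python3 - <<'E'
from rig import env
import cv2
s=env.read_state();print(s['clock'],s['eef_pos'],s['eef_rot'],s['opening'],env.nose_length)
for n in("side","top"):
    d=env.get_image(n);cv2.imwrite(f"pics/{n}0.png",d["img"][:,:,::-1]);print(n,d["fx"],d["fy"],d["cx"],d["cy"],d["T"].tolist())
E
```

```text
pics
rig.py
0.0 [ 0.18470242 -0.70059772  0.24275173] [[ 9.66948851e-01  2.54969892e-01 -5.23112254e-04]
 [ 2.54970397e-01 -9.66947713e-01  1.48919657e-03]
 [-1.26121909e-04 -1.57335505e-03 -9.99998754e-01]] 0.09297299233923224 0.025
side 443.38811237395464 443.38811237395464 284.34381003217044 202.93855745855132 [[-0.824386208164555, -0.3146845861828387, 0.4704901603721406, 0.003638138840839354], [-0.5655803839217104, 0.42491744106296353, -0.7067984136962062, 0.626722578297117], [0.02249909133804417, -0.8487748697384003, -0.5282755070884168, 0.6472254276649023], [0.0, 0.0, 0.0, 1.0]]
top 526.8149904619454 526.8149904619454 283.9477822499129 199.48858942191012 [[0.02379940696630908, -0.988062122502779, 0.15220653830685363, 0.31707842585265805], [-0.9997024670411976, -0.024335575405016775, -0.0016604702497157269, -0.1275915742269109], [0.005344681449389817, -0.15212173363793366, -0.9883473137188133, 1.29875382672023], [0.0, 0.0, 0.0, 1.0]]
```
View pics/side0.png

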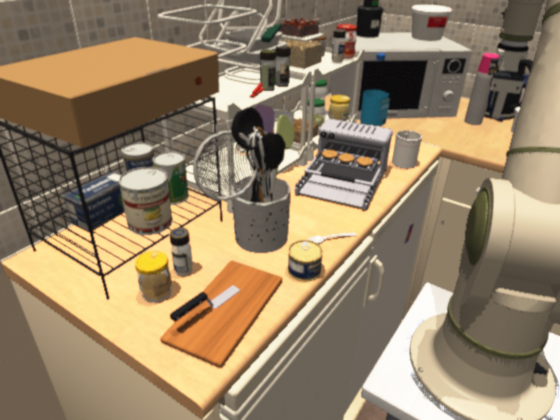

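View pics/top0.png

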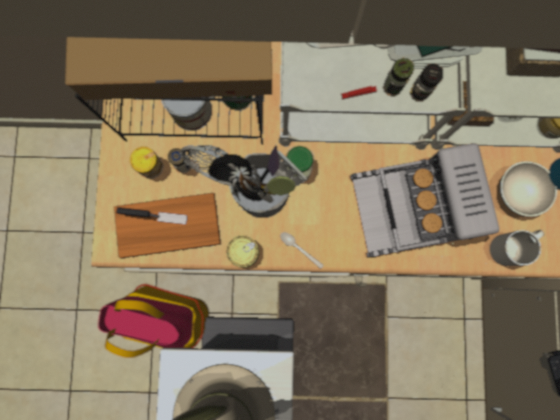

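Three biscuits seem present. Now enlarged crops.

```bash
python3 - <<'E'
import cv2,numpy as np
im=cv2.imread("pics/top0.png");a=cv2.resize(im[130:270,345:505],None,fx=5,fy=4.2857 and 5,interpolation=cv2.INTER_CUBIC)[:600]
a=cv2.resize(im[138:258,345:505],(800,600),interpolation=cv2.INTER_CUBIC);cv2.imwrite("pics/c1.png",a)
s=cv2.imread("pics/side0.png")
b=cv2.resize(im[190:260,105:225],(600,350),interpolation=cv2.INTER_CUBIC)
c=cv2.resize(s[115:215,290:400],(660,600),interpolation=cv2.INTER_CUBIC)
cv2.imwrite("pics/c2.png",b);cv2.imwrite("pics/c3.png",c)
E
```

View pics/c1.png

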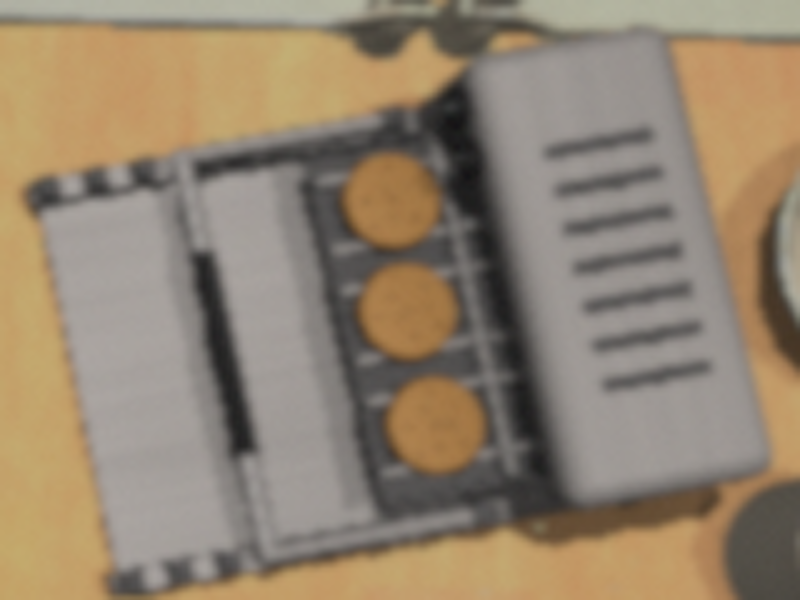

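View pics/c2.png

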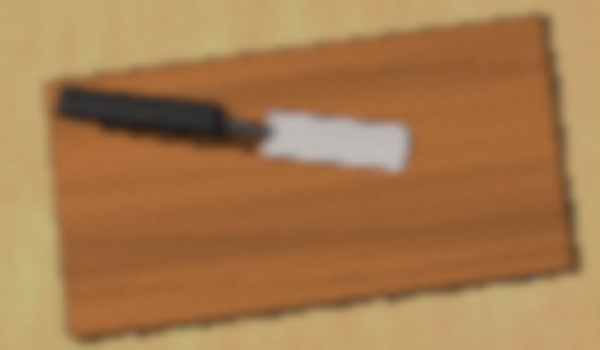

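Three biscuits at crop px (392,200), (408,311), (436,425); bar sleeve runs (203,252)–(243,455), cross wire about (455,200)–(513,470). The turner's blade centre is at (336,141) in the board crop, handle (60..222, 103..120).

```bash
cat > h.py <<'E'
from rig import env
import numpy as np,cv2
T=np.array([[0.02379940696630908, -0.988062122502779, 0.15220653830685363, 0.31707842585265805], [-0.9997024670411976, -0.024335575405016775, -0.0016604702497157269, -0.1275915742269109], [0.005344681449389817, -0.15212173363793366, -0.9883473137188133, 1.29875382672023], [0.0, 0.0, 0.0, 1.0]])
def back(u,v,z,T=T,fx=526.815,cx=283.948,cy=199.489):
    d=T[:3,:3]@np.array([(u-cx)/fx,(v-cy)/fx,1]);o=T[:3,3];return o+d*(z-o[2])/d[2]
def proj(p,T=T,fx=526.815,cx=283.948,cy=199.489):
    q=T[:3,:3].T@(np.asarray(p)-T[:3,3]);return np.array([fx*q[0]/q[2]+cx,fx*q[1]/q[2]+cy])
E
python3 - <<'E'
from h import *
np.set_printoptions(precision=4,suppress=True)
g=lambda x,y,z:back(345+x/5,138+y/5,z)
b=lambda x,y,z:back(105+x/5,190+y/5,z)
A={'bar1':g(203,252,.0535),'bar2':g(243,455,.0535),'f1':g(310,180,.06),'f2':g(380,515,.06),'w1':g(455,210,.07),'w2':g(513,470,.07),'b1':g(392,200,.075),'b2':g(408,311,.075),'b3':g(436,425,.075),
'foot1':g(42,190,.0),'foot2':g(112,585,0),'hood1':g(470,65,.136),'hood2':g(575,500,.136),'h3':g(665,38,.136),'h4':g(770,470,.136)}
for k,v in A.items():print(k,v)
for p,q in(('bar1','bar2'),('f1','f2'),('w1','w2'),('foot1','foot2'),('hood1','hood2'),('b1','b3'),('h3','h4')):
  d=A[p]-A[q];print(p,np.linalg.norm(d),np.degrees(np.arctan2(-d[1],d[0])),(A[p]+A[q])/2)
for k,v in {'blade':b(336,141,.0165),'tipm':b(406,149,.0165),'heel':b(266,134,.0165),'hend':b(60,103,.061),'hfront':b(222,120,.061),'c1':b(48,82,.014),'c2':b(545,15,.014),'c3':b(578,268,.014),'c4':b(78,340,.014)}.items():print(k,v)
E
```

```text
bar1 [ 0.5418 -0.3731  0.0535]
bar2 [ 0.4444 -0.3916  0.0535]
f1 [ 0.577  -0.4234  0.06  ]
f2 [ 0.417  -0.4545  0.06  ]
w1 [ 0.5621 -0.4899  0.07  ]
w2 [ 0.4387 -0.5146  0.07  ]
b1 [ 0.5652 -0.4586  0.075 ]
b2 [ 0.5121 -0.4653  0.075 ]
b3 [ 0.4585 -0.4775  0.075 ]
foot1 [ 0.5811 -0.3029  0.    ]
foot2 [ 0.3842 -0.338   0.    ]
hood1 [ 0.6161 -0.4786  0.136 ]
hood2 [ 0.4196 -0.521   0.136 ]
h3 [ 0.6309 -0.5676  0.136 ]
h4 [ 0.435  -0.6079  0.136 ]
bar1 0.09913557064557853 -10.731322285802399 [ 0.4931 -0.3824  0.0535]
f1 0.16303325139374333 -10.995223066402813 [ 0.497 -0.439  0.06 ]
w1 0.12577685782851472 -11.32492181265478 [ 0.5004 -0.5022  0.07  ]
foot1 0.20001420920968707 -10.120412116914181 [ 0.4827 -0.3204  0.    ]
hood1 0.20104347069840517 -12.164647907489366 [ 0.5178 -0.4998  0.136 ]
b1 0.10832675265426585 -10.008969574293785 [ 0.5118 -0.468   0.075 ]
h3 0.20004715912765877 -11.613433870913008 [ 0.533  -0.5878  0.136 ]
blade [0.4615 0.1425 0.0165]
tipm [0.4584 0.1081 0.0165]
heel [0.4641 0.1769 0.0165]
hend [0.4714 0.2645 0.061 ]
hfront [0.4652 0.1875 0.061 ]
c1 [0.4875 0.286  0.014 ]
c2 [0.5269 0.0434 0.014 ]
c3 [0.4025 0.0218 0.014 ]
c4 [0.3618 0.2624 0.014 ]
```

View pics/c3.png

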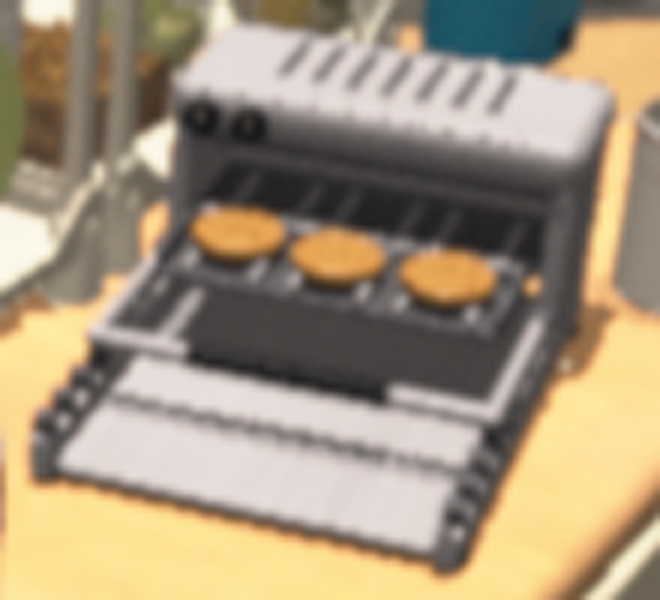

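```bash
cat >> h.py <<'E'
from scipy.spatial.transform import Rotation as Ro
np.set_printoptions(precision=4,suppress=True)
XG=np.array([.194,-.981,0]);XG/=np.linalg.norm(XG);YG=np.cross([0,0,1],XG);Og=np.array([.505,-.4374,0])
G=np.c_[XG,YG,[0,0,1]]
def gw(p):return Og+G@np.asarray(p,float)
def wg(p):return G.T@(np.asarray(p)-Og)
def rel(p,R=None):
    s=env.read_state();R0=np.array(s['eef_rot']);d=R0.T@(np.asarray(p)-s['eef_pos'])
    r=Ro.from_matrix(R0.T@R).as_rotvec() if R is not None else np.zeros(3)
    print('shift',np.round(d,4),'rot',np.round(r,3),'dist',np.linalg.norm(d),'q',np.round(s['joint_positions'],2))
# tool down, closing along XG (bar) ; turner-type: tool y across
RB=np.c_[np.cross(XG,[0,0,-1]),XG,[0,0,-1]]
E
```

Request:
{"fn": "shift_gripper", "kwargs": {
  "segments": "0.38 -0.228 0 0 0 0.063\n0.38 -0.228 0 0 0 0.063\n0.38 -0.228 0 0 0 0.063\n0.38 -0.228 0 0 0 0.063\n0.38 -0.228 0 0 0 0.063\n0.38 -0.228 0 0 0 0.063\n0.38 -0.228 0 0 0 0.063\n0.38 -0.228 0 0 0 0.063\n0.38 -0.228 0 0 0 0.063\n0.38 -0.228 0 0 0 0.063\n0.38 -0.228 0 0 0 0.063\n0.38 -0.228 0 0 0 0.063\n0.38 -0.228 0 0 0 0.063\n0.38 -0.228 0 0 0 0.063"
}}

```text
clock: 1.27
eef_pos: [0.4934, -0.3843, 0.2433]
eef_rot: [[0.981, 0.193, -0.001], [0.193, -0.981, -0.0], [-0.001, 0.0, -1.0]]
ft_force: [-0.2, -0.5, 0.0]
opening: 0.0929
finger_force: 0.0
```

```bash
python3 - <<'E'
from h import *
rel(gw([-.055,0,.25]),RB)
s=env.read_state();d=env.get_image("wrist");cv2.imwrite("pics/w0.png",d["img"][:,:,::-1])
print(d["fx"],d["cx"],d["cy"],np.array(d["mount"]).tolist());np.savez("w0.npz",p=s['eef_pos'],R=s['eef_rot'],m=d["mount"])
E
```

```text
shift [ 0.0011 -0.0006 -0.0067] rot [ 0.     0.001 -0.001] dist 0.00680339436904039 q [ 0.57  0.48 -0.    1.84  0.    0.83 -0.81]
303.5919295543105 277.7925677866175 210.6863457206242 [[-0.000307153686347033, -0.971321431285923, -0.23777002077906673, 0.06581120341452928], [0.9999999522864385, -0.00029051756187920035, -0.000105007929896126, -0.0005158007933951936], [3.2920086038391936e-05, -0.2377700416877852, 0.9713214741742587, -0.14089625952558799], [0.0, 0.0, 0.0, 1.0]]
```

View pics/w0.png

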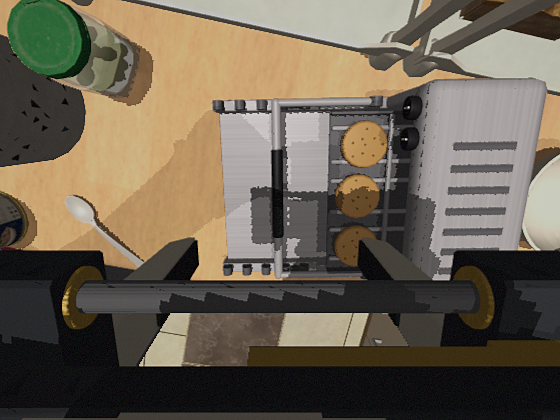

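Bar sleeve at u≈277, v 150–238; tray edge u≈329; cross wire u≈389; biscuits (364,144), (357,195), (351,246).

```bash
cat >> h.py <<'E'
def wback(u,v,z,f):
    d=np.load(f);M=np.eye(4);M[:3,:3]=d['R'];M[:3,3]=d['p'];return back(u,v,z,M@d['m'],303.592,277.793,210.686)
def wproj(p,f):
    d=np.load(f);M=np.eye(4);M[:3,:3]=d['R'];M[:3,3]=d['p'];return proj(p,M@d['m'],303.592,277.793,210.686)
E
python3 - <<'E'
from h import *
for n,u,v,z in(('bar1',277,150,.053),('bar2',277.5,238,.053),('f1',329.5,115,.06),('f2',329.5,250,.06),('w1',390,120,.07),('w2',389,200,.07),('b3',364,144,.075),('b2',357,195,.075),('b1',351,246,.075)):
    print(n,wg(wback(u,v,z,'w0.npz')))
E
```

```text
bar1 [-0.0557  0.0503  0.053 ]
bar2 [-0.0553 -0.0489  0.053 ]
f1 [-0.0021  0.0856  0.06  ]
f2 [ 0.0037 -0.0609  0.06  ]
w1 [0.0566 0.0802 0.07  ]
w2 [ 0.0626 -0.0009  0.07  ]
b3 [0.0309 0.057  0.075 ]
b2 [0.0271 0.0055 0.075 ]
b1 [ 0.0241 -0.0505  0.075 ]
```

Request:
{"fn": "shift_gripper", "kwargs": {
  "segments": "0.002 -0.001 0.04 0 0 0\n0.002 -0.001 0.08 0 0 0\n0.002 -0.001 0.12 0 0 0\n0.002 -0.001 0.15 0 0 0\n0.002 -0.001 0.165 0 0 0\n0.002 -0.001 0.175 0 0 0\n0.002 -0.001 0.182 0 0 0\n0.002 -0.001 0.186 0 0 0\n0.002 -0.001 0.186 0 0 0\n0.002 -0.001 0.186 0 0 0",
  "aperture": 0.04
}}

```text
clock: 2.15
eef_pos: [0.4962, -0.3829, 0.0586]
eef_rot: [[0.981, 0.193, 0.001], [0.193, -0.981, -0.001], [0.001, 0.001, -1.0]]
ft_force: [0.3, 0.1, 0.8]
opening: 0.0405
finger_force: 0.0
```

Request:
{"fn": "shift_gripper", "kwargs": {
  "segments": "0 0 0 0 0 0\n0 0 0 0 0 0\n0 0 0 0 0 0\n0 0 0 0 0 0\n0 0 0 0 0 0\n0 0 0 0 0 0\n0 0 0 0 0 0\n0 0 0 0 0 0",
  "aperture": 0.005,
  "grip_n": 30
}}

```text
clock: 2.82
eef_pos: [0.496, -0.3824, 0.0578]
eef_rot: [[0.981, 0.194, 0.0], [0.194, -0.981, -0.0], [0.0, 0.0, -1.0]]
ft_force: [-0.2, 1.1, 2.9]
opening: 0.0088
finger_force: 30.0
```

Request:
{"fn": "shift_gripper", "kwargs": {
  "segments": "0 0 -0.004 0 0 0\n0 0 -0.008 0 0 0\n0 0 -0.012 0 0 0\n0 0 -0.016 0 0 0\n0 0.001 -0.02 0 0 0\n0 0.001 -0.022 0 0 0\n0 0.001 -0.022 0 0 0\n0 0.001 -0.022 0 0 0"
}}

```text
clock: 3.48
eef_pos: [0.4961, -0.3833, 0.0797]
eef_rot: [[0.981, 0.194, 0.0], [0.194, -0.981, -0.0], [0.0, 0.0, -1.0]]
ft_force: [2.1, -0.1, -6.7]
opening: 0.0088
finger_force: 30.0
```

Request:
{"fn": "shift_gripper", "kwargs": {
  "segments": "0 -0.006 0 0 0 0\n0 -0.014 0 0 0 0\n0 -0.022 0 0 0 0\n0 -0.03 0 0 0 0\n0 -0.038 0 0 0 0\n0 -0.046 0 0 0 0\n0 -0.054 0 0 0 0\n0 -0.062 0 0 0 0\n0 -0.068 0 0 0 0\n0 -0.072 0 0 0 0\n0 -0.072 0 0 0 0\n0 -0.072 0 0 0 0\n0 -0.072 0 0 0 0"
}}

```text
clock: 4.57
eef_pos: [0.4814, -0.3129, 0.0794]
eef_rot: [[0.981, 0.193, -0.001], [0.193, -0.981, 0.0], [-0.001, -0.0, -1.0]]
ft_force: [-6.4, -0.7, -6.4]
opening: 0.0092
finger_force: 30.0
```

```bash
python3 - <<'E'
from h import *
s=env.read_state();print(wg(s['eef_pos']))
d=env.get_image("top");cv2.imwrite("pics/t1.png",cv2.resize(d["img"][138:258,345:505,::-1],(800,600),interpolation=cv2.INTER_CUBIC))
E
```

```text
[-0.1267  0.001   0.0794]
```

View pics/t1.png

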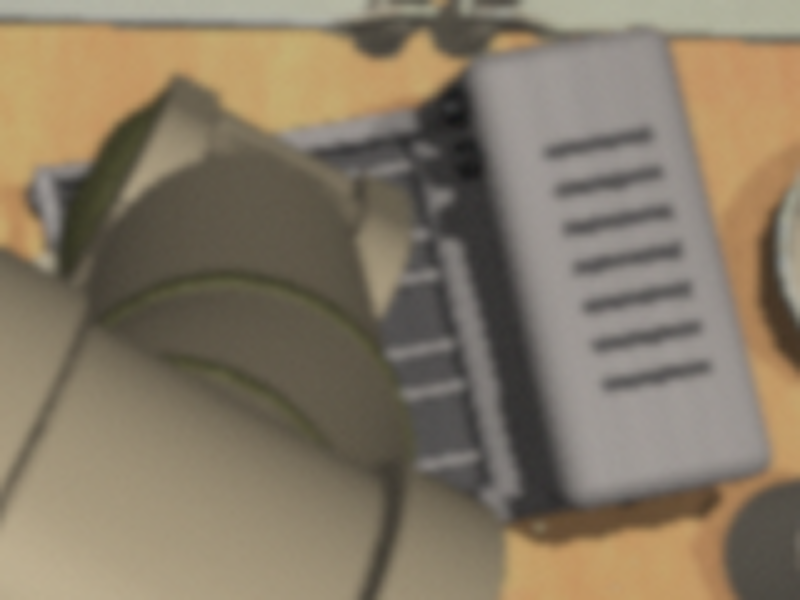

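The tray came along (back row empty, bare lanes visible). Lower and release.

Request:
{"fn": "shift_gripper", "kwargs": {
  "segments": "0 0 0.005 0 0 0\n0 0 0.01 0 0 0\n0 -0.001 0.015 0 0 0\n0 -0.001 0.02 0 0 0\n0 -0.001 0.022 0 0 0\n0 -0.001 0.022 0 0 0\n0 -0.001 0.022 0 0 0"
}}

```text
clock: 5.2
eef_pos: [0.4817, -0.3133, 0.0587]
eef_rot: [[0.981, 0.192, 0.001], [0.192, -0.981, -0.002], [0.0, 0.002, -1.0]]
ft_force: [-8.0, -2.2, 6.3]
opening: 0.0091
finger_force: 30.0
```

Request:
{"fn": "shift_gripper", "kwargs": {
  "segments": "0 0 0 0 0 0\n0 0 0 0 0 0\n0 0 0 0 0 0\n0 0 0 0 0 0\n0 0 -0.03 0 0 0\n0 0 -0.07 0 0 0\n0 0 -0.11 0 0 0\n0 0 -0.15 0 0 0\n0 0 -0.18 0 0 0\n0 0 -0.18 0 0 0",
  "aperture": 0.045
}}

```text
clock: 6.03
eef_pos: [0.4848, -0.3131, 0.244]
eef_rot: [[0.981, 0.193, 0.009], [0.194, -0.981, -0.005], [0.008, 0.006, -1.0]]
ft_force: [0.0, -0.6, -0.5]
opening: 0.0447
finger_force: 0.0
```

```bash
python3 - <<'E'
from h import *
s=env.read_state();d=env.get_image("wrist");np.savez("w1.npz",p=s['eef_pos'],R=s['eef_rot'],m=d["mount"])
cv2.imwrite("pics/w1.png",cv2.resize(d["img"][80:280,190:457,::-1],(800,600),interpolation=cv2.INTER_CUBIC));print(wg(s['eef_pos']))
E
```

```text
[-0.1259  0.0043  0.244 ]
```

View pics/w1.png

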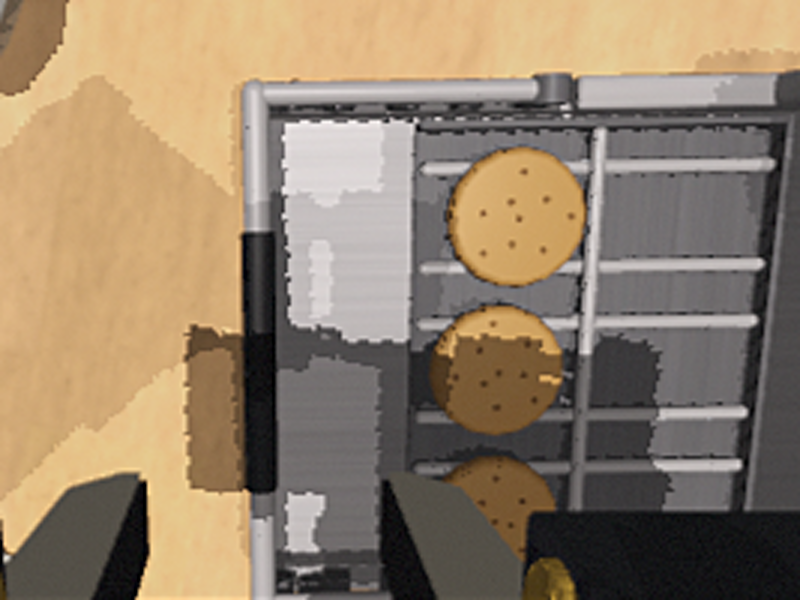

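Tray out; biscuits in the crop at (517,216), (497,370), (~493,522); lane wires at y≈166/266 and 322/413; cross wire (600,130)–(576,510); tray edge x≈412; bar down.

```bash
python3 - <<'E'
from h import *
for n,x,y,z in(('bar1',260,232,.053),('bar2',262,492,.053),('f1',414,130,.06),('f2',409,460,.06),('l3a',420,168,.066),('l3b',770,163,.066),('l3c',420,268,.066),('l3d',760,264,.066),('l2a',418,323,.066),('l2b',755,320,.066),('l2c',416,415,.066),('l2d',745,411,.066),('w1',600,130,.07),('w2',588,320,.07),('w3',576,510,.07),('b3',517,216,.075),('b2',497,370,.075),('b1',493,522,.075)):
    print(n,wg(wback(190+x/2.996,80+y/3,z,'w1.npz')))
E
```

```text
bar1 [-0.1262  0.0497  0.053 ]
bar2 [-0.1256 -0.0491  0.053 ]
f1 [-0.0731  0.0846  0.06  ]
f2 [-0.0706 -0.0342  0.06  ]
l3a [-0.0716  0.0719  0.066 ]
l3b [0.0481 0.0734 0.066 ]
l3c [-0.0703  0.0379  0.066 ]
l3d [0.049  0.0391 0.066 ]
l2a [-0.0702  0.0185  0.066 ]
l2b [0.0497 0.0194 0.066 ]
l2c [-0.0697 -0.0152  0.066 ]
l2d [ 0.0501 -0.014   0.066 ]
w1 [-0.0125  0.0841  0.07  ]
w2 [-0.0113  0.0201  0.07  ]
w3 [-0.01   -0.0504  0.07  ]
b3 [-0.0399  0.0561  0.075 ]
b2 [-0.0436  0.0033  0.075 ]
b1 [-0.0418 -0.053   0.075 ]
```

```bash
sed -i 's/^XG=.*/XG=np.array([.2038,-.979,0]);XG\/=np.linalg.norm(XG);YG=np.cross([0,0,1],XG);Og=np.array([.5073,-.437,0])/' h.py
cat >> h.py <<'E'
def RT(t=XG,phi=0): # turner hold: tool x=-t, y=z x t, pitched tip up phi
    t=np.asarray(t,float);t=t/np.linalg.norm(t);y=np.cross([0,0,1],t)
    return np.c_[-t,y,[0,0,-1]]@Ro.from_rotvec([0,-phi,0]).as_matrix()
E
python3 - <<'E'
from h import *
rel([.43,-.28,.43]);rel([.43,.2,.43],RT([-.083,-.997,0]))
print('honey',back(145,157,.087),'spice',back(178,157,.105), wg(back(0,0,0))*0)
E
```

```text
shift [-0.0454 -0.0414 -0.1893] rot [0. 0. 0.] dist 0.1990430177523951 q [ 0.47  0.42  0.01  1.96 -0.01  0.76 -0.89]
shift [ 0.0476 -0.5123 -0.1909] rot [ 0.008 -0.002 -1.293] dist 0.548810162255276 q [ 0.47  0.42  0.01  1.96 -0.01  0.76 -0.89]
honey [0.5968 0.1996 0.087 ] spice [0.5945 0.1184 0.105 ] [-0.  0.  0.]
```

Request:
{"fn": "shift_gripper", "kwargs": {
  "segments": "-0.01 -0.01 -0.04 0 0 0\n-0.02 -0.02 -0.08 0 0 0\n-0.03 -0.03 -0.12 0 0 0\n-0.045 -0.041 -0.16 0 0 0\n-0.045 -0.041 -0.19 0 0 0\n0.048 -0.512 -0.191 0.008 0 -1.293\n0.048 -0.512 -0.191 0.008 0 -1.293\n0.048 -0.512 -0.191 0.008 0 -1.293\n0.048 -0.512 -0.191 0.008 0 -1.293\n0.048 -0.512 -0.191 0.008 0 -1.293\n0.048 -0.512 -0.191 0.008 0 -1.293\n0.048 -0.512 -0.191 0.008 0 -1.293\n0.048 -0.512 -0.191 0.008 0 -1.293\n0.048 -0.512 -0.191 0.008 0 -1.293\n0.048 -0.512 -0.191 0.008 0 -1.293\n0.048 -0.512 -0.191 0.008 0 -1.293\n0.048 -0.512 -0.191 0.008 0 -1.293\n0.048 -0.512 -0.191 0.008 0 -1.293\n0.048 -0.512 -0.191 0.008 0 -1.293\n0.048 -0.512 -0.191 0.008 0 -1.293"
}}

```text
clock: 7.75
eef_pos: [0.43, 0.199, 0.4276]
eef_rot: [[0.084, 0.996, -0.007], [0.996, -0.084, 0.004], [0.004, -0.007, -1.0]]
ft_force: [0.2, -0.4, -0.3]
opening: 0.0451
finger_force: 0.0
```

```bash
python3 - <<'E'
from h import *
rel([.465,.21,.23],RT([-.083,-.997,0]))
E
```

```text
shift [0.0132 0.0354 0.1974] rot [-0.007 -0.004 -0.001] dist 0.2010091571698874 q [-0.11  0.14 -0.5   1.87  0.06  1.15 -0.72]
```

Request:
{"fn": "shift_gripper", "kwargs": {
  "segments": "0.013 0.035 0.04 -0.007 -0.004 0\n0.013 0.035 0.08 -0.007 -0.004 0\n0.013 0.035 0.12 -0.007 -0.004 0\n0.013 0.035 0.16 -0.007 -0.004 0\n0.013 0.035 0.197 -0.007 -0.004 0\n0.013 0.035 0.197 -0.007 -0.004 0\n0.013 0.035 0.197 -0.007 -0.004 0",
  "aperture": 0.06
}}

```text
clock: 8.33
eef_pos: [0.4643, 0.2093, 0.2305]
eef_rot: [[0.084, 0.996, -0.003], [0.996, -0.084, -0.002], [-0.002, -0.003, -1.0]]
ft_force: [0.9, 0.6, 0.5]
opening: 0.0602
finger_force: 0.0
```

```bash
python3 - <<'E'
from h import *
s=env.read_state();d=env.get_image("wrist");np.savez("w2.npz",p=s['eef_pos'],R=s['eef_rot'],m=d["mount"])
cv2.imwrite("pics/w2.png",d["img"][:,:,::-1])
E
```

```text
(no output)
```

View pics/w2.png

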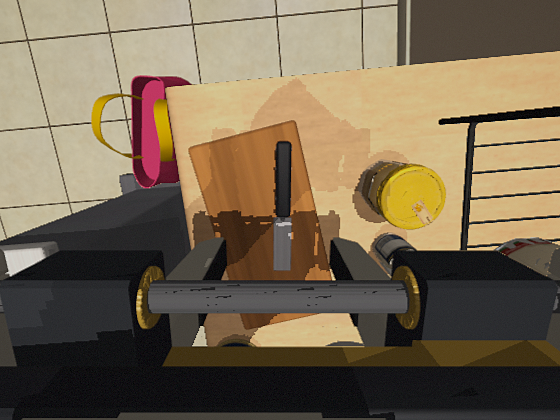

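Turner seen: handle top from (284.5,142) to (282.5,216), blade tip at (282.5,270); not moved noticeably.

```bash
python3 - <<'E'
from h import *
a=wback(284.5,142,.061,'w2.npz');b=wback(282.5,216,.061,'w2.npz');c=wback(282.5,270,.0165,'w2.npz')
print(a,b,c);t=c-a;t[2]=0;print(np.linalg.norm(t));t/=np.linalg.norm(t);print(t)
g=(c-.105*t+a+.056*t)/2;g[2]=.014+.040+.006
print(g);rel(g,RT(t))
E
```

```text
[0.4758 0.2688 0.061 ] [0.4676 0.1929 0.061 ] [0.4615 0.1106 0.0165]
0.15877158166855956
[-0.0899 -0.9959  0.    ]
[0.4709 0.2141 0.06  ]
shift [0.0043 0.0051 0.1724] rot [ 0.001 -0.     0.006] dist 0.17248498534948128 q [-0.2   0.39 -0.45  2.08  0.25  0.73 -0.89]
```

Request:
{"fn": "shift_gripper", "kwargs": {
  "segments": "0.004 0.005 0.04 0 0 0.006\n0.004 0.005 0.08 0 0 0.006\n0.004 0.005 0.12 0 0 0.006\n0.004 0.005 0.145 0 0 0.006\n0.004 0.005 0.16 0 0 0.006\n0.004 0.005 0.17 0 0 0.006\n0.004 0.005 0.172 0 0 0.006\n0.004 0.005 0.172 0 0 0.006",
  "aperture": 0.045
}}

```text
clock: 9.05
eef_pos: [0.4716, 0.215, 0.0608]
eef_rot: [[0.089, 0.996, 0.003], [0.996, -0.089, 0.001], [0.001, 0.003, -1.0]]
ft_force: [-0.9, 0.5, -0.0]
opening: 0.0451
finger_force: 0.0
```

Request:
{"fn": "shift_gripper", "kwargs": {
  "segments": "0 0 0 0 0 0\n0 0 0 0 0 0\n0 0 0 0 0 0\n0 0 0 0 0 0\n0 0 0 0 0 0\n0 0 0 0 0 0\n0 0 0 0 0 0",
  "aperture": 0.005,
  "grip_n": 60
}}

```text
clock: 9.63
eef_pos: [0.4706, 0.2148, 0.0597]
eef_rot: [[0.089, 0.996, 0.002], [0.996, -0.089, 0.001], [0.001, 0.002, -1.0]]
ft_force: [0.7, 0.7, 3.4]
opening: 0.0155
finger_force: 59.9
```

```bash
python3 - <<'E'
from h import *
rel([.4709,.2141,.06],RT([-.0899,-.9959,0]))
E
```

```text
shift [-0.0007  0.0004 -0.0003] rot [ 0.002 -0.001  0.001] dist 0.0008321781511971744 q [-0.37  0.66 -0.25  2.2   0.48  0.33 -1.11]
```

```bash
cat >> h.py <<'E'
def tcp(x,y,z,phi=0): # TCP world for tip at grill coords (underside of tip)
    c,s=np.cos(phi),np.sin(phi);return gw([x-.1045*c-.046*s,y,z-.1045*s+.046*c])
def tip():
    s=env.read_state();R=np.array(s['eef_rot']);return wg(s['eef_pos']+R@np.array([-.1045,0,.046]))
E
```

Request:
{"fn": "shift_gripper", "kwargs": {
  "segments": "0 0 -0.03 0 0 0\n0 0 -0.07 0 0 0\n0 0 -0.11 0 0 0\n0 0 -0.15 0 0 0\n0 0 -0.19 0 0 0\n0 0 -0.23 0 0 0\n0 0 -0.27 0 0 0\n0 0 -0.31 0 0 0\n0 0 -0.35 0 0 0\n0 0 -0.38 0 0 0\n0 0 -0.38 0 0 0\n0 0 -0.38 0 0 0"
}}

```text
clock: 10.63
eef_pos: [0.47, 0.2146, 0.4407]
eef_rot: [[0.089, 0.996, 0.004], [0.996, -0.089, 0.001], [0.002, 0.004, -1.0]]
ft_force: [-0.7, -0.2, -1.2]
opening: 0.0156
finger_force: 59.9
```

```bash
python3 - <<'E'
from h import *
p=tcp(-.085,-.055,.30);print(p);rel(p,RT())
E
```

```text
[ 0.4148 -0.2627  0.346 ]
shift [-0.4805 -0.0128  0.0939] rot [ 0.004 -0.001 -0.294] dist 0.48973227933977515 q [-0.1   0.2  -0.53  1.78  0.11  1.2  -0.75]
```

Request:
{"fn": "shift_gripper", "kwargs": {
  "segments": "-0.48 -0.013 0 0.004 0 -0.294\n-0.48 -0.013 0 0.004 0 -0.294\n-0.48 -0.013 0 0.004 0 -0.294\n-0.48 -0.013 0 0.004 0 -0.294\n-0.48 -0.013 0 0.004 0 -0.294\n-0.48 -0.013 0 0.004 0 -0.294\n-0.48 -0.013 0 0.004 0 -0.294\n-0.48 -0.013 0 0.004 0 -0.294\n-0.48 -0.013 0 0.004 0 -0.294\n-0.48 -0.013 0 0.004 0 -0.294\n-0.48 -0.013 0 0.004 0 -0.294\n-0.48 -0.013 0 0.004 0 -0.294\n-0.48 -0.013 0 0.004 0 -0.294\n-0.48 -0.013 0.04 0.004 0 -0.294\n-0.48 -0.013 0.08 0.004 0 -0.294\n-0.48 -0.013 0.094 0.004 0 -0.294\n-0.48 -0.013 0.094 0.004 0 -0.294"
}}

```text
clock: 12.05
eef_pos: [0.4119, -0.261, 0.3403]
eef_rot: [[-0.204, 0.979, -0.011], [0.979, 0.204, 0.005], [0.007, -0.01, -1.0]]
ft_force: [0.1, -0.2, -0.8]
opening: 0.0154
finger_force: 59.9
```

```bash
python3 - <<'E'
from h import *
print(tip());rel(tcp(-.085,-.055,.10),RT())
s=env.read_state();d=env.get_image("wrist");np.savez("w3.npz",p=s['eef_pos'],R=s['eef_rot'],m=d["mount"]);cv2.imwrite("pics/w3.png",d["img"][:,:,::-1])
E
```

```text
[-0.0875 -0.058   0.2936]
shift [-0.0035  0.0045  0.1942] rot [-0.01  -0.007  0.   ] dist 0.19431328200528653 q [ 0.59  0.21 -0.18  1.99  0.05  0.95  0.6 ]
```

View pics/w3.png

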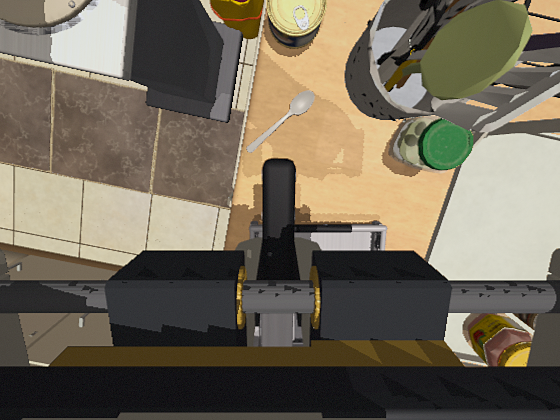

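The wrist view shows the handle well centred (280,160–250) but the hand hides the tray; I'll use the side camera. Descend in front of lane −54.

Request:
{"fn": "shift_gripper", "kwargs": {
  "segments": "-0.003 0.004 0.04 -0.01 -0.007 0\n-0.003 0.004 0.08 -0.01 -0.007 0\n-0.003 0.004 0.12 -0.01 -0.007 0\n-0.003 0.004 0.16 -0.01 -0.007 0\n-0.003 0.004 0.19 -0.01 -0.007 0\n-0.003 0.004 0.19 -0.01 -0.007 0\n-0.003 0.004 0.19 -0.01 -0.007 0\n-0.003 0.004 0.19 -0.01 -0.007 0"
}}

```text
clock: 12.77
eef_pos: [0.4195, -0.265, 0.157]
eef_rot: [[-0.204, 0.979, 0.01], [0.979, 0.204, -0.006], [-0.008, 0.009, -1.0]]
ft_force: [0.6, -0.6, -1.5]
opening: 0.0153
finger_force: 59.9
```

```bash
python3 - <<'E'
from h import *
print(tip());rel(tcp(-.085,-.055,.0625),RT())
d=env.get_image("side");np.save("sideT.npy",d["T"]);cv2.imwrite("pics/s1.png",cv2.resize(d["img"][100:220,280:440,::-1],(800,600),interpolation=cv2.INTER_CUBIC))
E
```

```text
[-0.0814 -0.0505  0.1118]
shift [ 0.0036 -0.0046  0.0484] rot [ 0.009  0.008 -0.   ] dist 0.04875536560723817 q [ 0.55  0.46 -0.14  2.2   0.14  0.48  0.51]
```

View pics/s1.png

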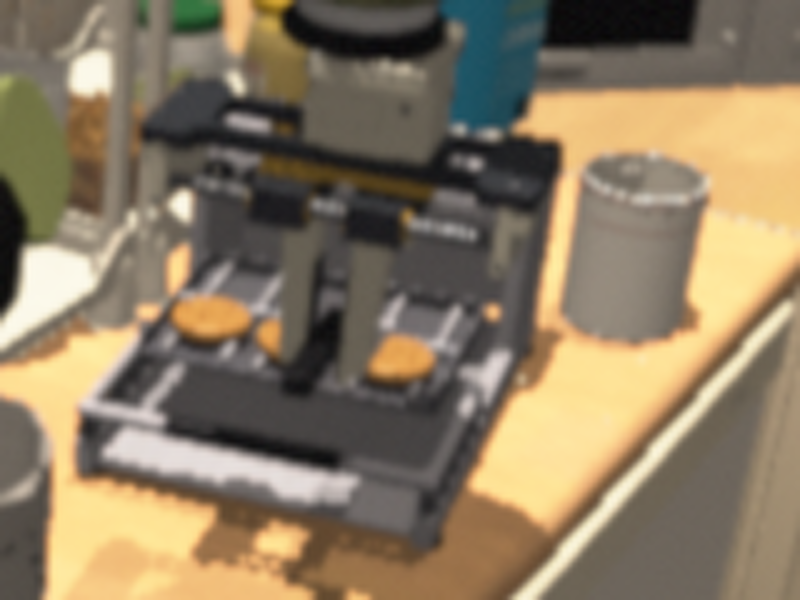

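The side view shows the turner in front of the near lane, two biscuits visible at (212,318), (400,358) and the third behind a finger. Lower to entry height.

Request:
{"fn": "shift_gripper", "kwargs": {
  "segments": "0.004 -0.005 0.012 0.009 0.008 0\n0.004 -0.005 0.024 0.009 0.008 0\n0.004 -0.005 0.036 0.009 0.008 0\n0.004 -0.005 0.044 0.009 0.008 0\n0.004 -0.005 0.048 0.009 0.008 0\n0.004 -0.005 0.048 0.009 0.008 0\n0.004 -0.005 0.048 0.009 0.008 0\n0.004 -0.005 0.048 0.009 0.008 0\n0.004 -0.005 0.048 0.009 0.008 0\n0.004 -0.005 0.048 0.009 0.008 0"
}}

```text
clock: 13.65
eef_pos: [0.4133, -0.262, 0.1076]
eef_rot: [[-0.204, 0.979, -0.001], [0.979, 0.204, 0.001], [0.001, -0.001, -1.0]]
ft_force: [-0.6, -0.6, -0.5]
opening: 0.0155
finger_force: 59.9
```

```bash
python3 - <<'E'
from h import *
print(tip());rel(tcp(-.045,-.055,.0622),RT())
d=env.get_image("side")["img"][100:220,280:440];h=cv2.cvtColor(d,cv2.COLOR_RGB2HSV)
m=cv2.inRange(h,(8,120,110),(18,255,255));print(cv2.connectedComponentsWithStats(m)[2:])
print(h[int(318/5),212//5],h[358//5,80],h[450//5,100//5])
E
```

```text
[-0.086  -0.0565  0.0615]
shift [-0.041   0.0014 -0.0007] rot [-0.001 -0.001 -0.   ] dist 0.040991040703228024 q [ 0.53  0.54 -0.11  2.24  0.16  0.36  0.48]
(array([[    0,     0,   160,   120, 16923],
       [   44,     0,     8,     6,    22],
       [   48,     7,     1,     2,     2],
       [  110,    19,     1,     1,     1],
       [  112,    19,     2,     1,     2],
       [  116,    19,     1,     1,     1],
       [  114,    18,    41,    12,   254],
       [  156,    18,     1,     1,     1],
       [  158,    18,     2,     1,     2],
       [   14,    20,     7,    13,    84],
       [   27,    21,     1,     9,     9],
       [   33,    24,     3,     3,     6],
       [  104,    25,     1,     1,     1],
       [  114,    30,     3,     3,     4],
       [  139,    30,    12,     8,    40],
       [  157,    33,     3,     4,     8],
       [  142,    37,     7,     4,    19],
  
[... 1017 characters left out ...]
7.    ,  25.    ],
       [ 34.1667,  24.8333],
       [104.    ,  25.    ],
       [115.    ,  30.75  ],
       [144.825 ,  33.35  ],
       [157.875 ,  34.25  ],
       [144.5789,  38.7895],
       [152.    ,  36.    ],
       [110.375 ,  47.5   ],
       [ 82.1191, 101.6553],
       [108.875 ,  56.125 ],
       [ 41.6581,  63.0085],
       [137.0952,  64.4762],
       [  9.5128,  69.3846],
       [ 53.75  ,  67.1071],
       [ 65.3125,  68.0625],
       [ 81.1905,  71.8095],
       [123.6   ,  68.9   ],
       [ 15.    ,  84.    ],
       [ 10.    ,  95.5   ],
       [ 10.    , 103.5   ],
       [ 48.    , 102.5   ],
       [  9.    , 109.    ]]))
[ 17 163 231] [ 17 161 231] [  5  19 147]
```

Request:
{"fn": "shift_gripper", "kwargs": {
  "segments": "-0.005 0.001 0 0 0 0\n-0.012 0.001 0 0 0 0\n-0.018 0.001 0 0 0 0\n-0.024 0.001 0 0 0 0\n-0.03 0.001 0 0 0 0\n-0.035 0.001 0 0 0 0\n-0.036 0.001 0 0 0 0\n-0.036 0.001 0 0 0 0\n-0.036 0.001 0 0 0 0\n-0.036 0.001 0 0 0 0"
}}

```text
clock: 14.53
eef_pos: [0.4212, -0.2966, 0.107]
eef_rot: [[-0.204, 0.979, -0.002], [0.979, 0.204, 0.002], [0.002, -0.002, -1.0]]
ft_force: [0.4, -0.5, 0.2]
opening: 0.016
finger_force: 59.9
```

```bash
cat > see.py <<'E'
from h import *
print('tip',tip(),'F',np.round(env.read_state()['ft_force'],1))
T=np.load('sideT.npy');i=env.get_image("side")["img"];h=cv2.cvtColor(i,cv2.COLOR_RGB2HSV)
m=cv2.inRange(h,(8,110,60),(22,255,255));o=np.zeros_like(m)
pl=np.array([proj(gw(q),T,443.388,284.344,202.939) for q in([-.08,-.09,.06],[-.08,.09,.06],[.055,.09,.06],[.055,.085,.1],[-.03,.09,.1],[-.03,-.085,.1],[.055,-.085,.06])]).astype(np.int32)
cv2.fillPoly(o,[cv2.convexHull(pl)],255);n,l,s,c=cv2.connectedComponentsWithStats(m&o)
for k in range(1,n):
    if s[k][4]>12:print('blob',s[k].tolist(),np.round(c[k],1),'at',np.round(wg(back(c[k][0],c[k][1],.074,T,443.388,284.344,202.939)),3))
E
python3 see.py
```

```text
tip [-0.0506 -0.0557  0.0608] F [ 0.4 -0.5  0.2]
blob [336, 146, 12, 5, 28] [340.5 148.4] at [0.076 0.033 0.074]
blob [314, 159, 16, 10, 120] [321.4 163.5] at [-0.047  0.053  0.074]
blob [331, 164, 9, 9, 67] [335.6 167.7] at [-0.055  0.009  0.074]
blob [359, 168, 7, 8, 47] [362.1 171.7] at [-0.046 -0.066  0.074]
```

Request:
{"fn": "shift_gripper", "kwargs": {
  "segments": "0 0 -0.004 0 0 0\n-0.002 0 -0.008 0 0 0\n-0.005 0 -0.011 0 0 0\n-0.008 0 -0.0135 0 0 0\n-0.0095 0 -0.016 0 0 0\n-0.011 0 -0.0185 0 0 0\n-0.0135 0 -0.0225 0 0 0\n-0.0155 0 -0.0245 0 0 0\n-0.0175 0 -0.0265 0 0 0\n-0.0175 0 -0.0265 0 0 0"
}}

```text
clock: 15.42
eef_pos: [0.4252, -0.3147, 0.134]
eef_rot: [[-0.203, 0.979, -0.001], [0.979, 0.203, 0.001], [0.001, -0.001, -1.0]]
ft_force: [-0.1, 0.4, -0.4]
opening: 0.0154
finger_force: 59.9
```

```bash
python3 see.py
```

```text
tip [-0.032  -0.0556  0.0879] F [-0.1  0.4 -0.4]
blob [313, 149, 5, 9, 28] [315.1 153.1] at [0.01  0.092 0.074]
blob [314, 159, 16, 10, 120] [321.4 163.5] at [-0.047  0.053  0.074]
blob [363, 159, 5, 9, 30] [364.9 162.4] at [ 0.013 -0.059  0.074]
blob [331, 164, 12, 9, 94] [337.1 167.8] at [-0.053  0.004  0.074]
```

Request:
{"fn": "shift_gripper", "kwargs": {
  "segments": "-0.003 0 -0.0025 0 0 0\n-0.008 0 -0.0045 0 0 0\n-0.013 0 -0.006 0 0 0\n-0.018 0 -0.007 0 0 0\n-0.018 0 -0.007 0 0 0"
}}

```text
clock: 15.88
eef_pos: [0.429, -0.3332, 0.1408]
eef_rot: [[-0.202, 0.979, -0.001], [0.979, 0.202, 0.0], [0.001, -0.001, -1.0]]
ft_force: [-0.6, -0.1, -1.2]
opening: 0.0156
finger_force: 59.9
```

```bash
python3 see.py
```

```text
tip [-0.0131 -0.0557  0.0947] F [-0.6 -0.1 -1.2]
blob [313, 149, 5, 9, 26] [315.2 153.2] at [0.01  0.092 0.074]
blob [364, 157, 6, 10, 32] [366.3 161.2] at [ 0.023 -0.061  0.074]
blob [314, 159, 16, 10, 120] [321.4 163.5] at [-0.047  0.053  0.074]
blob [331, 164, 16, 9, 115] [338.6 167.8] at [-0.052  0.     0.074]
```

Request:
{"fn": "shift_gripper", "kwargs": {
  "segments": "-0.004 0 0 0 0 0\n-0.008 0 0 0 0 0\n-0.012 0 0.001 0 0 0\n-0.016 0 0.002 0 0 0\n-0.016 0 0.002 0 0 0\n-0.016 0 0.002 0 0 0\n-0.016 0 0.002 0 0 0"
}}

```text
clock: 16.52
eef_pos: [0.4318, -0.3472, 0.1384]
eef_rot: [[-0.204, 0.979, -0.002], [0.979, 0.204, 0.002], [0.002, -0.002, -1.0]]
ft_force: [0.3, 0.2, -0.2]
opening: 0.0156
finger_force: 59.9
```

```bash
python3 see.py
python3 - <<'E'
from h import *
d=env.get_image("side");cv2.imwrite("pics/s2.png",cv2.resize(d["img"][110:200,300:420,::-1],(800,600),interpolation=cv2.INTER_CUBIC))
E
```

```text
tip [ 0.0012 -0.0557  0.0922] F [ 0.3  0.2 -0.2]
blob [313, 149, 5, 9, 27] [315.1 153.2] at [0.01  0.092 0.074]
blob [314, 159, 16, 10, 119] [321.4 163.4] at [-0.047  0.053  0.074]
blob [364, 160, 8, 7, 41] [367.5 163.2] at [ 0.012 -0.067  0.074]
blob [332, 164, 16, 9, 117] [339.2 167.8] at [-0.051 -0.001  0.074]
```

View pics/s2.png

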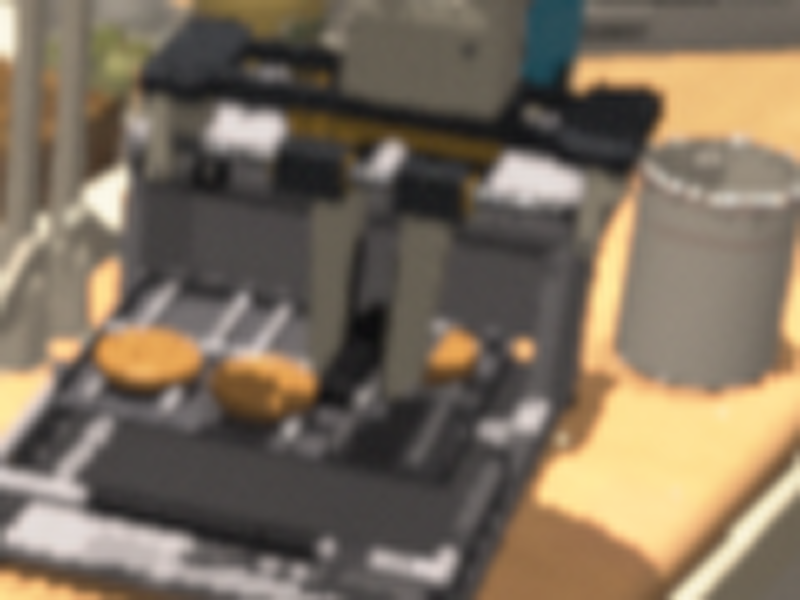

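Biscuit 1 has flipped over into the back row (visible at (450,355)); now nudge it clear of the wire.

Request:
{"fn": "shift_gripper", "kwargs": {
  "segments": "0.01 0 0 0 0 0\n0.022 0 0 0 0 0\n0.034 0 0 0 0 0\n0.036 0 0.006 0 0 0\n0.036 0 0.012 0 0 0\n0.036 0 0.0175 0 0 0\n0.036 0 0.018 0 0 0\n0.036 0 0.018 0 0 0\n0.03 0 0.018 0 0 0\n0.024 0 0.018 0 0 0\n0.018 0 0.018 0 0 0\n0.013 0 0.018 0 0 0\n0.009 0 0.018 0 0 0\n0.006 0 0.018 0 0 0\n0.006 0 0.018 0 0 0\n0.006 0 0.018 0 0 0\n0.006 0 0.018 0 0 0"
}}

```text
clock: 18.03
eef_pos: [0.4306, -0.3413, 0.1205]
eef_rot: [[-0.204, 0.979, -0.002], [0.979, 0.204, 0.002], [0.002, -0.002, -1.0]]
ft_force: [0.9, 0.7, -1.6]
opening: 0.0155
finger_force: 59.9
```

```bash
python3 see.py
```

```text
tip [-0.0049 -0.0557  0.0743] F [ 0.9  0.7 -1.6]
blob [313, 149, 5, 9, 28] [315.1 153.1] at [0.01  0.092 0.074]
blob [314, 159, 16, 10, 120] [321.4 163.5] at [-0.047  0.053  0.074]
blob [364, 158, 8, 9, 57] [367.2 162. ] at [ 0.019 -0.065  0.074]
blob [332, 164, 13, 9, 104] [338.2 167.7] at [-0.052  0.002  0.074]
```

Request:
{"fn": "shift_gripper", "kwargs": {
  "segments": "0.01 0 0 0 0 0\n0.02 0 0 0 0 0\n0.03 0 0 0 0 0\n0.05 0 0 0 0 0\n0.08 0 0 0 0 0\n0.08 0 -0.02 0 0 0\n0.08 0 -0.04 0 0 0\n0.08 0 -0.04 0 0 0\n0.08 0 -0.04 0 0 0"
}}

```text
clock: 18.83
eef_pos: [0.4148, -0.2624, 0.1615]
eef_rot: [[-0.205, 0.979, -0.0], [0.979, 0.205, 0.0], [0.0, -0.0, -1.0]]
ft_force: [0.3, -0.2, -1.0]
opening: 0.0153
finger_force: 59.9
```

```bash
python3 see.py
python3 - <<'E'
from h import *
rel(tcp(-.085,.0,.11),RT())
E
```

```text
tip [-0.0853 -0.0549  0.1154] F [ 0.3 -0.2 -1. ]
blob [313, 149, 5, 9, 27] [315. 153.] at [0.011 0.093 0.074]
blob [314, 159, 16, 10, 119] [321.4 163.4] at [-0.047  0.053  0.074]
blob [357, 158, 15, 9, 102] [364.4 161.7] at [ 0.017 -0.057  0.074]
blob [331, 164, 7, 9, 48] [334.5 167.6] at [-0.056  0.011  0.074]
shift [-0.0003  0.0554  0.0047] rot [-0.001 -0.001  0.   ] dist 0.05563373820389886 q [ 0.56  0.45 -0.15  2.2   0.14  0.5   0.51]
```

Request:
{"fn": "shift_gripper", "kwargs": {
  "segments": "0 0.02 0 0 0 0\n0 0.04 0 0 0 0\n0 0.056 0 0 0 0\n0 0.056 0 0 0 0\n0 0.056 0 0 0 0\n0 0.056 0.015 0 0 0\n0 0.056 0.03 0 0 0\n0 0.056 0.044 0 0 0\n0 0.056 0.05 0 0 0\n0 0.056 0.0525 0 0 0\n0 0.056 0.0535 0 0 0\n0 0.056 0.0535 0 0 0\n0 0.056 0.0535 0 0 0\n0 0.056 0.0535 0 0 0"
}}

```text
clock: 20.05
eef_pos: [0.4694, -0.2519, 0.1076]
eef_rot: [[-0.203, 0.979, -0.001], [0.979, 0.203, 0.001], [0.001, -0.001, -1.0]]
ft_force: [-0.0, 0.2, -0.0]
opening: 0.0154
finger_force: 59.9
```

```bash
python3 see.py
python3 - <<'E'
from h import *
rel(tcp(-.051,.0,.0618),RT())
E
```

```text
tip [-0.0845  0.0005  0.0615] F [-0.   0.2 -0. ]
blob [311, 147, 31, 9, 93] [325.8 151. ] at [0.039 0.068 0.074]
blob [322, 159, 6, 10, 46] [324.2 163.4] at [-0.043  0.046  0.074]
blob [360, 158, 12, 9, 84] [365.5 162.1] at [ 0.016 -0.06   0.074]
blob [335, 163, 13, 10, 103] [340.1 167.7] at [-0.05  -0.003  0.074]
shift [-0.0334 -0.0006 -0.0002] rot [-0.001 -0.001 -0.   ] dist 0.033454968717519275 q [ 0.47  0.58 -0.12  2.15  0.16  0.43  0.43]
```

Request:
{"fn": "shift_gripper", "kwargs": {
  "segments": "-0.005 0 0 0 0 0\n-0.012 0 0 0 0 0\n-0.018 0 0 0 0 0\n-0.024 0 0 0 0 0\n-0.03 0 0 0 0 0\n-0.0335 0 0 0 0 0\n-0.0335 0 0 0 0 0\n-0.0335 0 0 0 0 0\n-0.0335 0 0 0 0 0"
}}

```text
clock: 20.85
eef_pos: [0.4758, -0.2843, 0.1069]
eef_rot: [[-0.204, 0.979, -0.002], [0.979, 0.204, 0.002], [0.002, -0.002, -1.0]]
ft_force: [0.3, 0.9, -0.1]
opening: 0.0155
finger_force: 59.9
```

```bash
python3 see.py
```

```text
tip [-0.0515  0.0002  0.0607] F [ 0.3  0.9 -0.1]
blob [316, 143, 30, 7, 76] [329.6 146. ] at [0.078 0.069 0.074]
blob [360, 158, 12, 9, 83] [365.6 162.1] at [ 0.016 -0.06   0.074]
blob [314, 160, 5, 8, 32] [316.2 163. ] at [-0.05   0.068  0.074]
blob [326, 161, 4, 7, 21] [327.2 163.9] at [-0.042  0.037  0.074]
blob [338, 164, 9, 9, 68] [341.6 168. ] at [-0.05  -0.008  0.074]
```

Request:
{"fn": "shift_gripper", "kwargs": {
  "segments": "0 0 -0.004 0 0 0\n-0.002 0 -0.008 0 0 0\n-0.005 0 -0.011 0 0 0\n-0.008 0 -0.0135 0 0 0\n-0.0095 0 -0.016 0 0 0\n-0.011 0 -0.0185 0 0 0\n-0.0135 0 -0.0225 0 0 0\n-0.0155 0 -0.0245 0 0 0\n-0.0175 0 -0.0265 0 0 0\n-0.0175 0 -0.0265 0 0 0"
}}

```text
clock: 21.73
eef_pos: [0.4798, -0.3023, 0.1339]
eef_rot: [[-0.203, 0.979, -0.002], [0.979, 0.203, 0.001], [0.001, -0.001, -1.0]]
ft_force: [0.3, -0.8, -0.6]
opening: 0.0154
finger_force: 59.9
```

```bash
python3 see.py
```

```text
tip [-0.033   0.0004  0.0878] F [ 0.3 -0.8 -0.6]
blob [313, 149, 5, 9, 28] [315.1 153.1] at [0.01  0.092 0.074]
blob [341, 155, 8, 9, 43] [344.6 158.4] at [0.013 0.002 0.074]
blob [356, 158, 16, 9, 122] [363.3 161.8] at [ 0.016 -0.054  0.074]
blob [314, 160, 8, 9, 60] [318.  163.5] at [-0.051  0.062  0.074]
```

Tilting well. Finish the tip-over and the nudge.

Request:
{"fn": "shift_gripper", "kwargs": {
  "segments": "-0.003 0 -0.0025 0 0 0\n-0.008 0 -0.0045 0 0 0\n-0.013 0 -0.006 0 0 0\n-0.018 0 -0.007 0 0 0\n-0.022 0 -0.007 0 0 0\n-0.026 0 -0.007 0 0 0\n-0.03 0 -0.006 0 0 0\n-0.034 0 -0.005 0 0 0\n-0.034 0 -0.005 0 0 0\n-0.034 0 -0.005 0 0 0\n-0.034 0 -0.005 0 0 0"
}}

```text
clock: 22.7
eef_pos: [0.4865, -0.3348, 0.1383]
eef_rot: [[-0.204, 0.979, -0.002], [0.979, 0.204, 0.002], [0.002, -0.002, -1.0]]
ft_force: [0.2, -0.3, -0.4]
opening: 0.0155
finger_force: 59.9
```

```bash
python3 see.py
```

```text
tip [0.0001 0.0003 0.092 ] F [ 0.2 -0.3 -0.4]
blob [313, 149, 5, 9, 26] [315.1 153.2] at [0.01  0.092 0.074]
blob [345, 155, 8, 8, 46] [348.8 159.3] at [ 0.013 -0.011  0.074]
blob [314, 159, 14, 10, 102] [320.6 163.4] at [-0.048  0.056  0.074]
blob [356, 158, 16, 9, 116] [363.6 161.8] at [ 0.016 -0.055  0.074]
```

Request:
{"fn": "shift_gripper", "kwargs": {
  "segments": "0.01 0 0 0 0 0\n0.022 0 0 0 0 0\n0.034 0 0 0 0 0\n0.036 0 0.006 0 0 0\n0.036 0 0.012 0 0 0\n0.036 0 0.0175 0 0 0\n0.036 0 0.018 0 0 0\n0.036 0 0.018 0 0 0\n0.03 0 0.018 0 0 0\n0.024 0 0.018 0 0 0\n0.018 0 0.018 0 0 0\n0.013 0 0.018 0 0 0\n0.009 0 0.018 0 0 0\n0.006 0 0.018 0 0 0\n0.006 0 0.018 0 0 0\n0.006 0 0.018 0 0 0\n0.006 0 0.018 0 0 0"
}}

```text
clock: 24.17
eef_pos: [0.4852, -0.3289, 0.1204]
eef_rot: [[-0.204, 0.979, -0.002], [0.979, 0.204, 0.002], [0.002, -0.002, -1.0]]
ft_force: [0.2, 0.0, -0.5]
opening: 0.0156
finger_force: 59.9
```

```bash
python3 see.py
```

```text
tip [-0.006   0.0003  0.0742] F [ 0.2  0.  -0.5]
blob [313, 149, 5, 9, 28] [315.1 153.1] at [0.01  0.092 0.074]
blob [343, 154, 10, 9, 69] [347.7 158.2] at [ 0.019 -0.006  0.074]
blob [314, 159, 11, 10, 86] [319.6 163.4] at [-0.049  0.058  0.074]
blob [356, 158, 16, 9, 121] [363.6 161.8] at [ 0.016 -0.055  0.074]
```

Request:
{"fn": "shift_gripper", "kwargs": {
  "segments": "0.01 0 0 0 0 0\n0.02 0 0 0 0 0\n0.03 0 0 0 0 0\n0.05 0 0 0 0 0\n0.08 0 0 0 0 0\n0.08 0 -0.02 0 0 0\n0.08 0 -0.04 0 0 0\n0.08 0 -0.04 0 0 0\n0.08 0 -0.04 0 0 0"
}}

```text
clock: 24.97
eef_pos: [0.4694, -0.2499, 0.1614]
eef_rot: [[-0.205, 0.979, -0.0], [0.979, 0.205, 0.001], [0.001, -0.0, -1.0]]
ft_force: [-0.4, -0.4, -0.5]
opening: 0.0154
finger_force: 59.9
```

```bash
python3 see.py
python3 - <<'E'
from h import *
rel(tcp(-.085,.054,.062),RT())
E
```

```text
tip [-0.0864  0.0011  0.1153] F [-0.4 -0.4 -0.5]
blob [313, 152, 3, 7, 16] [314.1 154.6] at [-0.001  0.092  0.074]
blob [338, 154, 15, 9, 108] [345.3 158.1] at [0.016 0.    0.074]
blob [356, 158, 16, 9, 119] [363.4 161.7] at [ 0.016 -0.054  0.074]
shift [-0.0014  0.0535  0.0526] rot [-0.001 -0.001  0.001] dist 0.07504015380734733 q [ 0.49  0.49 -0.15  2.11  0.13  0.55  0.45]
```

Request:
{"fn": "shift_gripper", "kwargs": {
  "segments": "-0.016 0 0 0 0 0\n-0.016 0.02 0 0 0 0\n-0.016 0.035 0 0 0 0\n-0.016 0.048 0 0 0 0\n-0.016 0.0535 0 0 0 0\n-0.016 0.0535 0 0 0 0\n-0.016 0.0535 0 0 0 0\n-0.016 0.0535 0.015 0 0 0\n-0.016 0.0535 0.03 0 0 0\n-0.016 0.0535 0.044 0 0 0\n-0.016 0.0535 0.05 0 0 0\n-0.016 0.0535 0.0525 0 0 0\n-0.016 0.0535 0.0535 0 0 0\n-0.016 0.0535 0.0535 0 0 0\n-0.016 0.0535 0.0535 0 0 0\n-0.016 0.0535 0.0535 0 0 0"
}}

```text
clock: 26.35
eef_pos: [0.5249, -0.2557, 0.1076]
eef_rot: [[-0.204, 0.979, -0.001], [0.979, 0.204, 0.001], [0.001, -0.001, -1.0]]
ft_force: [0.4, -0.2, 0.2]
opening: 0.0156
finger_force: 59.9
```

```bash
python3 see.py
python3 - <<'E'
from h import *
rel(tcp(-.0495,.054,.0618),RT())
E
```

```text
tip [-0.0694  0.0541  0.0615] F [ 0.4 -0.2  0.2]
blob [314, 145, 9, 4, 24] [318.5 146.7] at [0.058 0.098 0.074]
blob [339, 154, 14, 9, 103] [345.6 158.3] at [ 0.016 -0.001  0.074]
blob [316, 159, 14, 10, 108] [322.2 163.6] at [-0.047  0.051  0.074]
blob [356, 158, 16, 9, 119] [363.4 161.7] at [ 0.016 -0.054  0.074]
shift [-0.0199 -0.0001 -0.0003] rot [-0.001 -0.001 -0.   ] dist 0.019934387002025458 q [ 0.44  0.62 -0.12  2.03  0.15  0.5   0.41]
```

Request:
{"fn": "shift_gripper", "kwargs": {
  "segments": "-0.005 0 0 0 0 0\n-0.011 0 0 0 0 0\n-0.017 0 0 0 0 0\n-0.02 0 0 0 0 0\n-0.02 0 0 0 0 0\n-0.02 0 0 0 0 0\n-0.02 0 0 0 0 0"
}}

```text
clock: 26.98
eef_pos: [0.5286, -0.275, 0.1068]
eef_rot: [[-0.204, 0.979, -0.002], [0.979, 0.204, 0.002], [0.002, -0.002, -1.0]]
ft_force: [0.5, 0.2, -0.3]
opening: 0.0155
finger_force: 59.9
```

Request:
{"fn": "shift_gripper", "kwargs": {
  "segments": "0 0 -0.004 0 0 0\n-0.002 0 -0.008 0 0 0\n-0.005 0 -0.011 0 0 0\n-0.008 0 -0.0135 0 0 0\n-0.0095 0 -0.016 0 0 0\n-0.011 0 -0.0185 0 0 0\n-0.0135 0 -0.0225 0 0 0\n-0.0155 0 -0.0245 0 0 0\n-0.0175 0 -0.0265 0 0 0\n-0.0175 0 -0.0265 0 0 0"
}}

```text
clock: 27.82
eef_pos: [0.5325, -0.2929, 0.1338]
eef_rot: [[-0.203, 0.979, -0.002], [0.979, 0.203, 0.001], [0.001, -0.001, -1.0]]
ft_force: [-0.1, 0.1, 0.0]
opening: 0.0154
finger_force: 59.9
```

```bash
python3 see.py
```

```text
tip [-0.0315  0.0539  0.0877] F [-0.1  0.1  0. ]
blob [322, 150, 9, 11, 57] [326.2 154.4] at [0.016 0.059 0.074]
blob [338, 154, 15, 9, 112] [345.1 158.2] at [0.015 0.001 0.074]
blob [356, 158, 16, 9, 119] [363.4 161.7] at [ 0.016 -0.054  0.074]
```

Request:
{"fn": "shift_gripper", "kwargs": {
  "segments": "-0.003 0 -0.0025 0 0 0\n-0.008 0 -0.0045 0 0 0\n-0.013 0 -0.006 0 0 0\n-0.018 0 -0.007 0 0 0\n-0.022 0 -0.007 0 0 0\n-0.026 0 -0.007 0 0 0\n-0.03 0 -0.006 0 0 0\n-0.033 0 -0.005 0 0 0\n-0.033 0 -0.005 0 0 0\n-0.033 0 -0.005 0 0 0\n-0.033 0 -0.005 0 0 0"
}}

```text
clock: 28.78
eef_pos: [0.5389, -0.3244, 0.1381]
eef_rot: [[-0.204, 0.979, -0.002], [0.979, 0.204, 0.002], [0.002, -0.002, -1.0]]
ft_force: [-0.8, 0.1, -0.2]
opening: 0.0151
finger_force: 59.9
```

```bash
python3 see.py
```

```text
tip [0.0006 0.0538 0.0919] F [-0.8  0.1 -0.2]
blob [326, 152, 9, 8, 50] [330.7 156.1] at [0.011 0.044 0.074]
blob [338, 154, 15, 9, 108] [345.3 158.3] at [0.015 0.    0.074]
blob [356, 158, 16, 9, 121] [363.4 161.8] at [ 0.016 -0.054  0.074]
```

Request:
{"fn": "shift_gripper", "kwargs": {
  "segments": "0.01 0 0 0 0 0\n0.022 0 0 0 0 0\n0.034 0 0 0 0 0\n0.036 0 0.006 0 0 0\n0.036 0 0.012 0 0 0\n0.036 0 0.0175 0 0 0\n0.036 0 0.018 0 0 0\n0.036 0 0.018 0 0 0\n0.03 0 0.018 0 0 0\n0.024 0 0.018 0 0 0\n0.018 0 0.018 0 0 0\n0.013 0 0.018 0 0 0\n0.009 0 0.018 0 0 0\n0.006 0 0.018 0 0 0\n0.006 0 0.018 0 0 0\n0.006 0 0.018 0 0 0\n0.006 0 0.018 0 0 0"
}}

```text
clock: 30.25
eef_pos: [0.5377, -0.3184, 0.1203]
eef_rot: [[-0.204, 0.979, -0.002], [0.979, 0.204, 0.002], [0.002, -0.002, -1.0]]
ft_force: [-0.3, 0.2, -0.5]
opening: 0.0155
finger_force: 59.9
```

```bash
python3 see.py
```

```text
tip [-0.0055  0.0538  0.0741] F [-0.3  0.2 -0.5]
blob [312, 149, 6, 8, 29] [314.9 152.6] at [0.013 0.094 0.074]
blob [324, 151, 12, 9, 80] [329.6 154.5] at [0.02  0.05  0.074]
blob [338, 154, 15, 9, 110] [345.3 158.3] at [0.015 0.    0.074]
blob [356, 158, 16, 9, 121] [363.4 161.7] at [ 0.016 -0.054  0.074]
```

Request:
{"fn": "shift_gripper", "kwargs": {
  "segments": "0.01 0 0 0 0 0\n0.02 0 0 0 0 0\n0.03 0 0 0 0 0\n0.05 0 -0.01 0 0 0\n0.06 0 -0.04 0 0 0\n0.06 0 -0.08 0 0 0\n0.06 0 -0.12 0 0 0\n0.06 0 -0.16 0 0 0\n0.06 0 -0.2 0 0 0\n0.06 0 -0.24 0 0 0\n0.06 0 -0.28 0 0 0\n0.06 0 -0.32 0 0 0\n0.06 0 -0.32 0 0 0\n0.06 0 -0.32 0 0 0"
}}

```text
clock: 31.47
eef_pos: [0.5267, -0.2592, 0.4425]
eef_rot: [[-0.205, 0.979, 0.002], [0.979, 0.205, -0.0], [-0.001, 0.002, -1.0]]
ft_force: [0.2, 0.1, -0.9]
opening: 0.0154
finger_force: 59.9
```

```bash
python3 see.py
python3 - <<'E'
from h import *
t=np.array([-.0899,-.9959,0]);rel([.44,.2148,.44],RT(t))
d=env.get_image("side");cv2.imwrite("pics/s3.png",cv2.resize(d["img"][120:200,300:407,::-1],(800,600),interpolation=cv2.INTER_CUBIC))
E
```

```text
tip [-0.0655  0.0554  0.3966] F [ 0.2  0.1 -0.9]
blob [313, 149, 5, 9, 27] [315.1 153.1] at [0.011 0.093 0.074]
blob [320, 151, 16, 9, 111] [327.8 154.7] at [0.016 0.054 0.074]
blob [338, 154, 15, 9, 111] [345.1 158.2] at [0.016 0.001 0.074]
blob [356, 158, 16, 9, 120] [363.5 161.7] at [ 0.016 -0.054  0.074]
shift [0.4816 0.0129 0.0011] rot [-0.001 -0.001  0.296] dist 0.48175110004509275 q [ 0.49  0.27 -0.17  1.65  0.05  1.22  0.51]
```

View pics/s3.png

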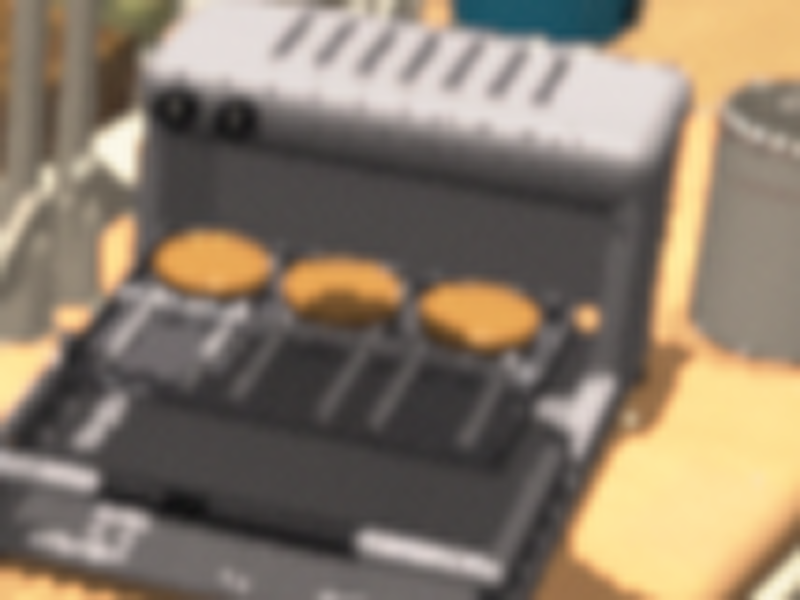

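All three biscuits lie flat in the back row, plain face up, at (212,262), (342,290), (480,317). Return the turner to the board.

Request:
{"fn": "shift_gripper", "kwargs": {
  "segments": "0.48 0.013 0 0 0 0.296\n0.48 0.013 0 0 0 0.296\n0.48 0.013 0 0 0 0.296\n0.48 0.013 0 0 0 0.296\n0.48 0.013 0 0 0 0.296\n0.48 0.013 0 0 0 0.296\n0.48 0.013 0 0 0 0.296\n0.48 0.013 0 0 0 0.296\n0.48 0.013 0 0 0 0.296\n0.48 0.013 0 0 0 0.296\n0.48 0.013 0 0 0 0.296\n0.48 0.013 0 0 0 0.296\n0.48 0.013 0 0 0 0.296\n0.48 0.013 0 0 0 0.296\n0.48 0.013 0 0 0 0.296\n0.48 0.013 0 0 0 0.296"
}}

```text
clock: 32.9
eef_pos: [0.4414, 0.2107, 0.4403]
eef_rot: [[0.093, 0.996, -0.004], [0.996, -0.093, 0.0], [-0.0, -0.004, -1.0]]
ft_force: [0.0, -0.7, -0.6]
opening: 0.0154
finger_force: 59.9
```

```bash
python3 - <<'E'
from h import *
rel([.462,.205,.0605],RT([-.0899,-.9959,0]))
E
```

```text
shift [-0.0037  0.0224  0.3797] rot [-0.004  0.    -0.003] dist 0.38042486301625944 q [-0.16  0.15 -0.46  1.82  0.07  1.19 -0.74]
```

Request:
{"fn": "shift_gripper", "kwargs": {
  "segments": "-0.003 0.022 0.04 0 0 0\n-0.003 0.022 0.08 0 0 0\n-0.003 0.022 0.12 0 0 0\n-0.003 0.022 0.16 0 0 0\n-0.003 0.022 0.2 0 0 0\n-0.003 0.022 0.24 0 0 0\n-0.003 0.022 0.28 0 0 0\n-0.003 0.022 0.31 0 0 0\n-0.003 0.022 0.33 0 0 0\n-0.003 0.022 0.345 0 0 0\n-0.003 0.022 0.355 0 0 0\n-0.003 0.022 0.36 0 0 0\n-0.003 0.022 0.36 0 0 0\n-0.003 0.022 0.36 0 0 0\n-0.003 0.022 0.36 0 0 0\n-0.003 0.022 0.36 0 0 0"
}}

```text
clock: 34.23
eef_pos: [0.4626, 0.2078, 0.0821]
eef_rot: [[0.091, 0.996, -0.001], [0.996, -0.091, 0.002], [0.002, -0.001, -1.0]]
ft_force: [-0.6, -0.0, -0.4]
opening: 0.0152
finger_force: 59.9
```

```bash
python3 - <<'E'
from h import *
rel([.462,.205,.0605],RT([-.0899,-.9959,0]))
E
```

```text
shift [-0.0029 -0.0003  0.0216] rot [-0.001 -0.002 -0.001] dist 0.02180006867719016 q [-0.36  0.61 -0.25  2.21  0.41  0.36 -1.04]
```

Request:
{"fn": "shift_gripper", "kwargs": {
  "segments": "0 0 0.006 0 0 0\n0 0 0.012 0 0 0\n0 0 0.017 0 0 0\n0 0 0.02 0 0 0\n0 0 0.0215 0 0 0\n0 0 0.022 0 0 0\n0 0 0.022 0 0 0\n0 0 0.022 0 0 0\n0 0 0.022 0 0 0"
}}

```text
clock: 34.98
eef_pos: [0.4619, 0.208, 0.0594]
eef_rot: [[0.09, 0.996, -0.002], [0.996, -0.09, 0.001], [0.001, -0.002, -1.0]]
ft_force: [-2.7, 0.7, 6.1]
opening: 0.0153
finger_force: 60.0
```

Request:
{"fn": "shift_gripper", "kwargs": {
  "segments": "0 0 0 0 0 0\n0 0 0 0 0 0\n0 0 0 0 0 0\n0 0 0 0 0 0\n0 0 0 0 0 0",
  "aperture": 0.045
}}

```text
clock: 35.4
eef_pos: [0.462, 0.2077, 0.059]
eef_rot: [[0.091, 0.996, -0.002], [0.996, -0.091, 0.001], [0.001, -0.002, -1.0]]
ft_force: [0.4, -0.1, -0.6]
opening: 0.0427
finger_force: 0.0
```

Request:
{"fn": "shift_gripper", "kwargs": {
  "segments": "0 0 -0.02 0 0 0\n0 0 -0.05 0 0 0\n0 0 -0.09 0 0 0\n0 0 -0.13 0 0 0\n0 0 -0.17 0 0 0\n0 0 -0.21 0 0 0\n0 0 -0.25 0 0 0\n0 0 -0.29 0 0 0\n0 0 -0.33 0 0 0\n0 0 -0.36 0 0 0\n0 0 -0.36 0 0 0"
}}

```text
clock: 36.32
eef_pos: [0.4643, 0.2085, 0.4253]
eef_rot: [[0.091, 0.996, 0.006], [0.996, -0.091, 0.005], [0.006, 0.006, -1.0]]
ft_force: [0.1, 1.2, 0.2]
opening: 0.045
finger_force: 0.0
```

```bash
python3 - <<'E'
from h import *
rel(gw([-.127,0,.42]),RB)
s=env.read_state();d=env.get_image("wrist");np.savez("w4.npz",p=s['eef_pos'],R=s['eef_rot'],m=d["mount"])
i=d["img"];q=wproj([.462,.205,.061],'w4.npz');print(q)
cv2.imwrite("pics/w4.png",cv2.resize(i[120:320,150:430,::-1],(800,571),interpolation=cv2.INTER_CUBIC))
E
```

```text
shift [-0.5174  0.0646  0.0027] rot [ 0.002 -0.009  1.274] dist 0.5214441737411709 q [-0.13  0.19 -0.48  1.82  0.09  1.15 -0.73]
[275.2034 180.5504]
```

View pics/w4.png

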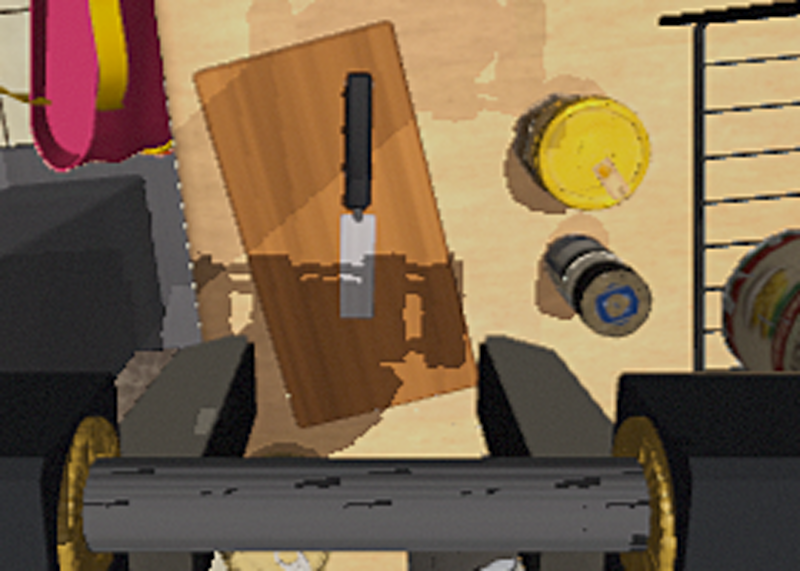

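The turner lies flat on the board (blade at (357,265), handle (357,140)). Back to the bar.

Request:
{"fn": "shift_gripper", "kwargs": {
  "segments": "-0.517 0.065 0 0 -0.009 1.274\n-0.517 0.065 0 0 -0.009 1.274\n-0.517 0.065 0 0 -0.009 1.274\n-0.517 0.065 0 0 -0.009 1.274\n-0.517 0.065 0 0 -0.009 1.274\n-0.517 0.065 0 0 -0.009 1.274\n-0.517 0.065 0 0 -0.009 1.274\n-0.517 0.065 0 0 -0.009 1.274\n-0.517 0.065 0 0 -0.009 1.274\n-0.517 0.065 0 0 -0.009 1.274\n-0.517 0.065 0 0 -0.009 1.274\n-0.517 0.065 0 0 -0.009 1.274\n-0.517 0.065 0 0 -0.009 1.274\n-0.517 0.065 0 0 -0.009 1.274\n-0.517 0.065 0 0 -0.009 1.274\n-0.517 0.065 0 0 -0.009 1.274\n-0.517 0.065 0 0 -0.009 1.274",
  "aperture": 0.04
}}

```text
clock: 37.78
eef_pos: [0.4807, -0.3119, 0.4179]
eef_rot: [[0.978, 0.206, -0.009], [0.206, -0.978, -0.004], [-0.009, 0.002, -1.0]]
ft_force: [0.9, -0.3, -1.1]
opening: 0.0397
finger_force: 0.0
```

```bash
python3 - <<'E'
from h import *
rel(gw([-.127,0,.12]),RB);rel(gw([-.127,0,.057]),RB)
E
```

```text
shift [0.0032 0.0003 0.2978] rot [0.002 0.009 0.003] dist 0.2978656757396505 q [ 0.45  0.26  0.02  1.72  0.    1.17 -0.89]
shift [0.0038 0.0001 0.3608] rot [0.002 0.009 0.003] dist 0.3608653492912984 q [ 0.45  0.26  0.02  1.72  0.    1.17 -0.89]
```

Request:
{"fn": "shift_gripper", "kwargs": {
  "segments": "0.002 0 0.04 0 0.005 0.003\n0.002 0 0.08 0 0.005 0.003\n0.002 0 0.12 0 0.005 0.003\n0.002 0 0.16 0 0.005 0.003\n0.002 0 0.2 0 0.005 0.003\n0.002 0 0.24 0 0.005 0.003\n0.002 0 0.28 0 0.005 0.003\n0.002 0 0.3 0 0.005 0.003\n0.002 0 0.3 0 0.005 0.003\n0.002 0 0.3 0 0.005 0.003\n0.002 0 0.3 0 0.005 0.003"
}}

```text
clock: 38.7
eef_pos: [0.4812, -0.3143, 0.1199]
eef_rot: [[0.979, 0.202, -0.001], [0.202, -0.979, -0.005], [-0.002, 0.004, -1.0]]
ft_force: [-0.6, -1.6, -0.2]
opening: 0.0401
finger_force: 0.0
```

```bash
python3 - <<'E'
from h import *
rel(gw([-.127,0,.057]),RB)
E
```

```text
shift [ 0.0007 -0.0018  0.0629] rot [ 0.004  0.002 -0.001] dist 0.06293650612171656 q [ 0.47  0.59  0.01  2.05  0.    0.5  -0.89]
```

Request:
{"fn": "shift_gripper", "kwargs": {
  "segments": "0.001 -0.001 0.02 0.003 0.002 0\n0.001 -0.001 0.04 0.003 0.002 0\n0.001 -0.001 0.052 0.003 0.002 0\n0.001 -0.001 0.06 0.003 0.002 0\n0.001 -0.001 0.0625 0.003 0.002 0\n0.001 -0.001 0.0625 0.003 0.002 0\n0.001 -0.001 0.0625 0.003 0.002 0"
}}

```text
clock: 39.28
eef_pos: [0.4812, -0.3139, 0.0567]
eef_rot: [[0.98, 0.201, -0.001], [0.201, -0.98, -0.001], [-0.001, 0.001, -1.0]]
ft_force: [0.5, 0.3, 0.1]
opening: 0.0403
finger_force: 0.0
```

Request:
{"fn": "shift_gripper", "kwargs": {
  "segments": "0 0 0 0 0 0\n0 0 0 0 0 0\n0 0 0 0 0 0\n0 0 0 0 0 0\n0 0 0 0 0 0\n0 0 0 0 0 0\n0 0 0 0 0 0\n0 0 0 0 0 0",
  "aperture": 0.005,
  "grip_n": 30
}}

```text
clock: 39.95
eef_pos: [0.4809, -0.3136, 0.056]
eef_rot: [[0.979, 0.202, -0.001], [0.202, -0.979, -0.001], [-0.002, 0.0, -1.0]]
ft_force: [-0.0, 1.1, 2.6]
opening: 0.0093
finger_force: 30.0
```

```bash
python3 -c "
from h import *
print(wg(env.read_state()['eef_pos']))"
```

```text
[-0.1262 -0.0007  0.056 ]
```

Request:
{"fn": "shift_gripper", "kwargs": {
  "segments": "0 0 -0.004 0 0 0\n0 0 -0.008 0 0 0\n0 0 -0.012 0 0 0\n0 0 -0.016 0 0 0\n0 0.001 -0.02 0 0 0\n0 0.001 -0.022 0 0 0\n0 0.001 -0.022 0 0 0\n0 0.001 -0.022 0 0 0"
}}

```text
clock: 40.62
eef_pos: [0.481, -0.3146, 0.078]
eef_rot: [[0.98, 0.201, -0.001], [0.201, -0.98, -0.001], [-0.001, 0.0, -1.0]]
ft_force: [1.5, -1.1, -7.3]
opening: 0.009
finger_force: 30.0
```

```bash
python3 -c "
from h import *
print(wg(env.read_state()['eef_pos']))"
```

```text
[-0.1252 -0.0008  0.078 ]
```

Request:
{"fn": "shift_gripper", "kwargs": {
  "segments": "0 0.002 0 0 0 0\n0 0.006 0 0 0 0\n0 0.011 0 0 0 0\n0 0.017 0 0 0 0\n0 0.023 0 0 0 0\n0 0.029 0 0 0 0\n0 0.035 0 0 0 0\n0 0.04 0 0 0 0\n0 0.044 0 0 0 0\n0 0.047 0 0 0 0\n0 0.048 0 0 0 0\n0 0.048 0 0 0 0\n0 0.048 0 0 0 0"
}}

```text
clock: 41.7
eef_pos: [0.4909, -0.3617, 0.078]
eef_rot: [[0.979, 0.201, -0.001], [0.201, -0.979, -0.001], [-0.001, 0.001, -1.0]]
ft_force: [3.7, -0.4, -8.4]
opening: 0.0086
finger_force: 30.0
```

```bash
python3 -c "
from h import *
print(wg(env.read_state()['eef_pos']))"
```

```text
[-0.0771 -0.0007  0.078 ]
```

Request:
{"fn": "shift_gripper", "kwargs": {
  "segments": "0 0 0.005 0 0 0\n0 0 0.01 0 0 0\n0 -0.001 0.015 0 0 0\n0 -0.001 0.02 0 0 0\n0 -0.001 0.022 0 0 0\n0 -0.001 0.022 0 0 0\n0 -0.001 0.022 0 0 0"
}}

```text
clock: 42.28
eef_pos: [0.4908, -0.3606, 0.0567]
eef_rot: [[0.979, 0.202, -0.001], [0.202, -0.979, -0.001], [-0.001, 0.001, -1.0]]
ft_force: [-0.7, 2.0, 9.0]
opening: 0.0091
finger_force: 30.0
```

```bash
python3 -c "
from h import *
print(wg(env.read_state()['eef_pos']))"
```

```text
[-0.0781 -0.0006  0.0567]
```

Request:
{"fn": "shift_gripper", "kwargs": {
  "segments": "0 0 0 0 0 0\n0 0 0 0 0 0\n0 0 0 0 0 0\n0 0 0 0 0 0\n0 0 -0.03 0 0 0\n0 0 -0.07 0 0 0\n0 0 -0.11 0 0 0\n0 0 -0.15 0 0 0\n0 0 -0.18 0 0 0\n0 0 -0.2 0 0 0\n0 -0.1 -0.2 0 0 0\n0 -0.1 -0.2 0 0 0\n0 -0.1 -0.2 0 0 0\n0 -0.1 -0.2 0 0 0\n0 -0.1 -0.2 0 0 0\n0 -0.1 -0.2 0 0 0",
  "aperture": 0.04
}}

```text
clock: 43.62
eef_pos: [0.4708, -0.2637, 0.256]
eef_rot: [[0.98, 0.201, -0.001], [0.201, -0.98, -0.001], [-0.002, 0.001, -1.0]]
ft_force: [0.8, -0.3, -0.7]
opening: 0.0404
finger_force: 0.0
```

```bash
python3 see.py
python3 - <<'E'
from h import *
s=env.read_state();d=env.get_image("wrist");np.savez("w5.npz",p=s['eef_pos'],R=s['eef_rot'],m=d["mount"])
g=cv2.cvtColor(d["img"],cv2.COLOR_RGB2GRAY)
for y in(.03,.02):
  for z,x0,x1 in((.053,-.12,-.04),):
    print(y,[(round(x*1000),int(g[int(round(q[1])),int(round(q[0]))])) for x in np.arange(x0,x1,.003) for q in[wproj(gw([x,y,z]),'w5.npz')]])
E
```

```text
tip [-0.1774 -0.105   0.2101] F [ 0.8 -0.3 -0.7]
blob [325, 146, 16, 7, 90] [332.6 149. ] at [0.061 0.053 0.074]
blob [313, 149, 5, 8, 25] [315.1 152.8] at [0.012 0.093 0.074]
blob [342, 149, 16, 8, 69] [348.2 152.7] at [0.056 0.003 0.074]
blob [359, 155, 11, 5, 18] [363.5 157.3] at [ 0.045 -0.047  0.074]
0.03 [(-120, 204), (-117, 204), (-114, 204), (-111, 203), (-108, 203), (-105, 205), (-102, 205), (-99, 208), (-96, 180), (-93, 181), (-90, 124), (-87, 54), (-84, 31), (-81, 53), (-78, 55), (-75, 6), (-72, 209), (-69, 205), (-66, 206), (-63, 206), (-60, 206), (-57, 206), (-54, 205), (-51, 206), (-48, 206), (-45, 211), (-42, 181)]
0.02 [(-120, 206), (-117, 207), (-114, 207), (-111, 207), (-108, 205), (-105, 205), (-102, 205), (-99, 187), (-96, 181), (-93, 182), (-90, 73), (-87, 57), (-84, 21), (-81, 60), (-78, 57), (-75, 54), (-72, 213), (-69, 205), (-66, 204), (-63, 205), (-60, 205), (-57, 204), (-54, 205), (-51, 205), (-48, 206), (-45, 209), (-42, 181)]
```

```bash
python3 -c "
from rig import env
print(env.job_done())"
```

```text
the job is handed in; nothing more can be done
None
```

I handed the job in at about 44 s. All three biscuits are turned and flat in the back row, the turner is flat on the board, and the tray is latched one notch short of fully in. No verdict came back, and the final latch and the biscuits under the hood were checked from position readings and image measurements, not by eye.

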